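# Gauge the small piston on the bench comparator

### The job

Check the height of the smaller of the two pistons on the bench comparator: swing the gauge arm aside, take the small piston from the sloping rack and set it down gently, crown up, centred on the round work table so that no edge overhangs. Then swing the gauge arm back over it fully to its stop and lower the gauge head until the plunger under the dial is pressed in about half of its travel. Leave the large piston in its bay and the oil bottle, connecting rod and grease tin where they are.

Things in the scene. Friction and masses are not known exactly. Their poses are not given: they have to be found in the camera images.
- piston_small: the smaller piston, bright metal, a cup 61 mm in diameter and 53.5 mm tall, 0.3 kg, standing crown up (open skirt down) in one of the rack's two bays, either one. Its origin is the centre of the flat crown (the upper end); its z axis points from the crown into the piston, towards the open skirt, so downwards when it stands upright
- piston_large: the larger piston, dark metal, 66 mm in diameter and 58 mm tall, crown up in the other bay; axes as for the small one. It stays where it is
- rack: fixed sloping sheet-steel rack with two side-by-side bays, 95 mm deep (level), 196 mm wide. Origin on the bench under its middle; x level and uphill, y along its width (bay centres at y = +49 and -49 mm, each bay 94 mm wide). Its deck rises towards +x at 32 degrees, so the pistons lean 32 degrees from vertical towards its -x side. The lip and dividers stand 14 to 15 mm off the deck; the pistons stand on the deck and are free above that
- stand: fixed cast base of the bench comparator, 196 x 104 mm. Origin on the bench under its middle. The round work table is centred at x = -45 mm, the upright column at x = +75 mm (both y = 0); column top 210 mm above the bench
- table_top (a point): centre of the top face of the comparator's round work table, 70 mm in diameter, 55 mm above the bench
- gauge_swing (a joint): rotation of the gauge arm with its column about the vertical, rad. 0: arm lies along the stand's -x over the work table, against its stop; it grows as the arm swings anticlockwise seen from above, towards the stand's -y, to 1.6. Friction holds it where it is left (about 1 N at the knob moves it)
- head_drop (a joint): how far the gauge head (arm, dial and knob) is slid down the column, m, 0 to 0.036. At 0 the plunger's tip, when out, is 131 mm above the bench. Friction holds it where it is left: about 2 N pushes it down, 8 N lifts it
- plunger (a joint): how far the dial's sprung plunger is pressed in, m, 0 (out) to 0.010. It stands straight under the dial, over the centre of the work table when the arm is at its stop; 0.5 to 2 N presses it in
- knob (a point): centre of the black upright cylindrical knob, 25 mm in diameter and 27 mm tall, on a post at the free end of the gauge arm, 180 mm from the column's axis and 208 mm above the bench when head_drop is 0. The dial (56 mm in diameter) lies flat on the arm 60 mm from the knob towards the column, its face 26 mm below the knob's centre; arm 17 mm wide, 16 mm thick, its underside 61 mm below the knob's centre
- oil_bottle: oil bottle, 43 x 62 mm, 167 mm tall, standing behind and between rack and comparator; origin under its middle
- con_rod: connecting rod lying on the bench, 159 mm long, 71 mm wide, 18 mm thick; origin under its middle
- grease_tin: grease tin, 68 mm in diameter, 60 mm tall; origin under its middle

How it is judged (in metres and radians):
At the end, for the whole second after the job is handed in: The small piston stands upright (within 3.5 degrees), crown up, on the round work table, its axis within 4.5 mm of the table's centre (no edge overhangs), at rest; the gauge arm is within 0.06 rad of its stop over the table; the plunger rests on the crown and is pressed in by 2 to 8 mm of its 10 mm (horizontal distance between piston_small and table_top below 0.0045 m and angle between piston_small's own z axis and vertical above 3.08 rad and z of piston_small in the frame of table_top between 0.05 and 0.057 m and linear speed of piston_small below 0.02 m/s and value of joint gauge_swing below 0.06 rad and value of joint plunger between 0.002 and 0.008 m); the robot touches nothing.
It fails at once if the small piston is dropped or banged onto the work table (over 0.4 m/s within 15 mm of standing on it) (horizontal distance between piston_small and table_top below 0.04 m and z of piston_small in the frame of table_top below 0.0685 m and linear speed of piston_small above 0.4 m/s).
It fails at once if the large piston is moved by more than 20 mm (distance of piston_large from where it was at the start of the episode above 0.02 m).
It fails at once if the oil bottle is moved by more than 20 mm (distance of oil_bottle from where it was at the start of the episode above 0.02 m).
It fails at once if the connecting rod is moved by more than 20 mm (distance of con_rod from where it was at the start of the episode above 0.02 m).
It fails at once if the grease tin is moved by more than 20 mm (distance of grease_tin from where it was at the start of the episode above 0.02 m).
It also fails if it takes over 61 s, if anything falls off the work surface, if the arm or the gripper's body presses on something with over 40 N, if the wrist force passes 120 N, or if a joint passes its speed limit or range.

### The arm

A 6-joint arm with a two-finger parallel gripper is mounted at the origin on a cart in front of the work surface, level with it; the furniture and walls round the work are solid. World frame = base frame: x ahead of the robot, y to its left, z up, the work surface at z = 0. Lengths are in mm, angles in rad, forces in N, time in s.
With the tool pointing down it reaches from about 400 to 825 mm from the base axis. Payload 7 kg.
Tool frame: the origin (TCP) lies between the finger pads; the fingertips stand env.tip_reach ahead of it and the grasp point (between the pads) lies 6 mm ahead of it (env.tip_reach is the distance from the TCP to the fingertips, in mm); z points along the fingers, y is the direction in which the jaws open and shut (so a half turn about z gives the same grasp; the last joint's range is limited). The gripper opens to 85 mm and grips with 20 to 120 N. Pads are 22 mm wide; open, the fingers measure 114 mm over their backs; the gripper's body (76 mm by 85 mm) begins 54 mm behind the grasp point. The pads swing forward as they close: fully open they stand 13 mm farther back than shut.
Start: joints at [1.564, 0.359, 0.012, 0, -1.224, -0.288], TCP at [196.129, 645.855, 223.502] pointing down, gripper open.
Joint ranges: [-3.07, 3.07], [-1.43, 2.12], [-1.02, 1.25], [-3.03, 1.67], [-3.05, -0], [-3.03, 3.03]. Speed limits (rad/s): [2.39, 2.39, 3.01, 3.14, 3.14, 3.14].

### API

Orientations are given as a rotation vector (axis times angle).
In Python, from workcell import env, imaging, order gives the robot as it stands. The module is installed in compiled form; this text tells all that it offers.
- The arm moves only by the shell command python3 -m crank 'ROWS' [FORCE]. ROWS is text: rows parted by semicolons, each of 7 numbers parted by spaces: the shift along the tool's x, y, z in m, then the turn, a rotation vector about the tool's x, y, z in degrees, then the opening, from -1 (shut) to 1 (fully open). In form: tx ty tz wx wy wz fingers; .... A call has 1 to 8 rows; each row shifts and turns the pose as measured when the row begins, along the tool's axes as they then stand; what a row does not reach is not made up. A row lasts 1/10 s, in which the tool goes at most 50 mm and 8.59 degrees, less where a joint would pass 70% of its speed; a pose out of reach is approached as far as the arm can. A call with a gripper value outside its range is refused whole. The fingers move at their own pace and stop on an object; FORCE is the grip in N (left out, the last holds). Time passes only in rows, so rows that do not move let the fingers close. It gives the time, the measured TCP pose, the force and the opening at its end, in the units of the state.
- env.state(): the state, without advancing time (a new reading comes with each control period).
- imaging.grab_frame(name): name is "side" or "top"; returns (picture, depth): 420x560x3 uint8, red, green, blue; 420x560 float32, mm along the optical axis (not along the pixel's ray), 0 where there is no reading.
- imaging.camera_params(name): a dict with "intrinsics" (3x3 intrinsics, pixels), "view" (4x4, takes a point from world to camera coordinates). Camera axes: x right, y down, z forward; pixel columns grow to the right and rows downward; lengths in mm; the calibration is good to about 2 mm. A picture is of the moment at which its call begins. camera_params takes no time and is no camera call.
- order.close_job(): hands the job in, once; it reports no verdict.
The state is a dict: "clock": time; "q": joint angles; "joint_velocities": joint speeds; "joint_torque": joint torques, N m; "tool_pos": TCP position; "tcp_rot": TCP orientation; "wrist_force": force on the tool from outside, world axes, zero at the start; "torque": the same for the moment, N m; "width": opening from 0.0 (shut) to 1.0 (fully open).
Only numpy, scipy, OpenCV 4.12 (cv2) and the standard library are available. Lean on these libraries where they do the work, as an engineer would, in place of code of your own. Each camera call takes 0.05 s, during which the arm holds its last target.

## Working session

There is one attempt and no reset: what is moved stays moved. The work goes in short steps, Python scripts to look and compute and a shell command to move; the robot and the scene stay as the last step left them, time stands still between calls to the robot, and variables do not carry over. Pictures are saved under pics/ and viewed, and the job is handed in when it is done.

```bash
mkdir -p pics; ls
python3 - <<'E'
from workcell import env, imaging, order
import cv2, numpy as np
print(env.state(), env.tip_reach)
for n in ("side","top"):
    p,d=imaging.grab_frame(n); cv2.imwrite(f"pics/{n}0.png",p[:,:,::-1]); np.save(f"pics/{n}0_d.npy",d); np.save(f"pics/{n}0_p.npy",p)
    c=imaging.camera_params(n); print(n,c, (d>0).mean())
E
```

```text
pics
{'clock': 0.0, 'q': array([ 1.56409674e+00,  3.59358829e-01,  1.10633329e-02, -3.75011729e-04,
       -1.22404423e+00, -2.88090963e-01]), 'joint_velocities': array([-0.00030904,  0.00038128, -0.00012671,  0.00017097,  0.0006885 ,
        0.00274054]), 'joint_torque': array([-2.68720951e-04, -5.83331680e+01,  2.93406379e+01,  6.93679288e+00,
       -5.84382797e-03, -1.26413951e-05]), 'tool_pos': array([195.99398455, 645.4193388 , 222.57927174]), 'tcp_rot': array([ 3.10593832e+00, -4.61347710e-01, -2.08301940e-04]), 'wrist_force': array([-0.81453427, -0.11509845, -0.19619253]), 'torque': array([-0.00936601, -0.00461052,  0.0299618 ]), 'width': 0.9965084604833829} 25.0
side {'intrinsics': array([[471.14454078,   0.        , 278.36927889],
       [  0.        , 471.14454078, 209.83119458],
       [  0.        ,   0.        ,   1.        ]]), 'view': array([[-9.83173128e-01,  1.82640864e-01,  3.59389984e-03,
         5.13744450e+02],
       [ 1.40516793e-01,  7.68693782e-01, -6.23991106e-01,
         3.16463163e+01],
       [-1.16728883e-01, -6.12986284e-01, -7.81423178e-01,
         1.53099476e+03],
       [ 0.00000000e+00,  0.00000000e+00,  0.00000000e+00,
         1.00000000e+00]])} 0.9959906462585034
top {'intrinsics': array([[516.44808013,   0.        , 277.06002213],
       [  0.        , 516.44808013, 218.2654213 ],
       [  0.        ,   0.        ,   1.        ]]), 'view': array([[ 2.64673291e-02, -9.99646701e-01, -2.44000745e-03,
        -4.08086542e+01],
       [-9.96110166e-01, -2.61683154e-02, -8.41412908e-02,
         5.22351079e+02],
       [ 8.40477129e-02,  4.65751146e-03, -9.96450847e-01,
         1.46317102e+03],
       [ 0.00000000e+00,  0.00000000e+00,  0.00000000e+00,
         1.00000000e+00]])} 0.9959438775510204
```

View pics/side0.png

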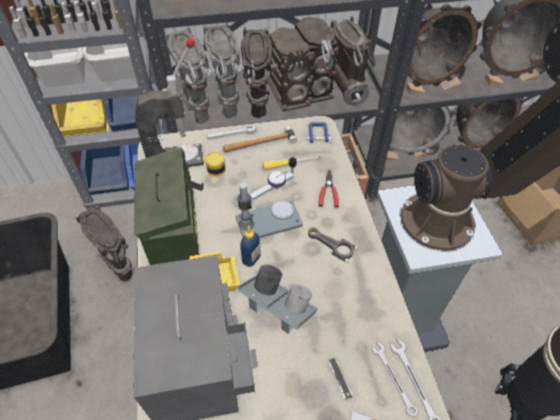

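View pics/top0.png

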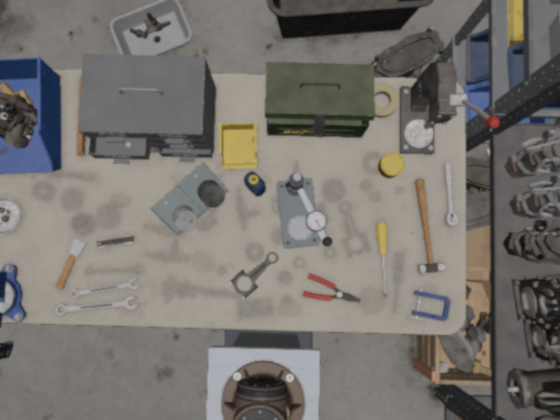

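Run:
```python
import cv2
a=cv2.imread("pics/top0.png")[140:310,140:360]; cv2.imwrite("pics/topz.png",cv2.resize(a,None,fx=3.5,fy=3.5,interpolation=cv2.INTER_CUBIC))
a=cv2.imread("pics/side0.png")[160:340,190:370]; cv2.imwrite("pics/sidez.png",cv2.resize(a,None,fx=3.3,fy=3.3,interpolation=cv2.INTER_CUBIC))
```

```text
(no output)
```

View pics/topz.png

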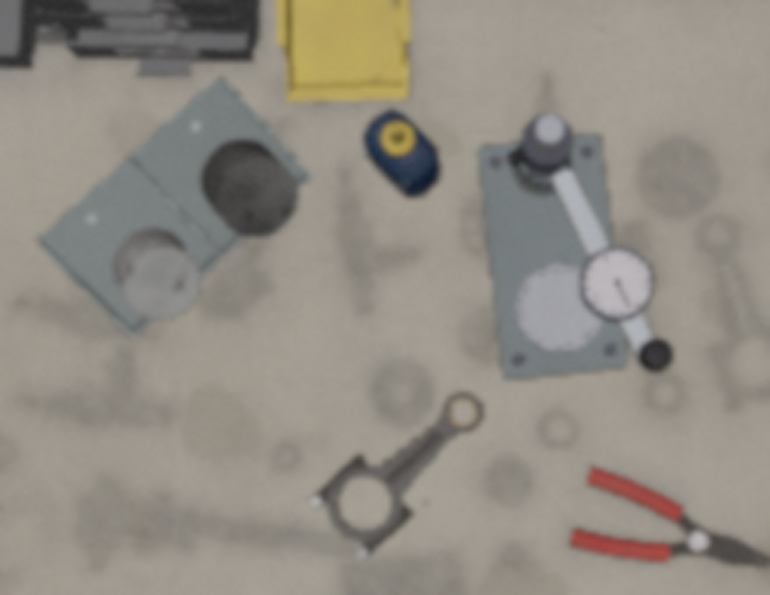

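View pics/sidez.png

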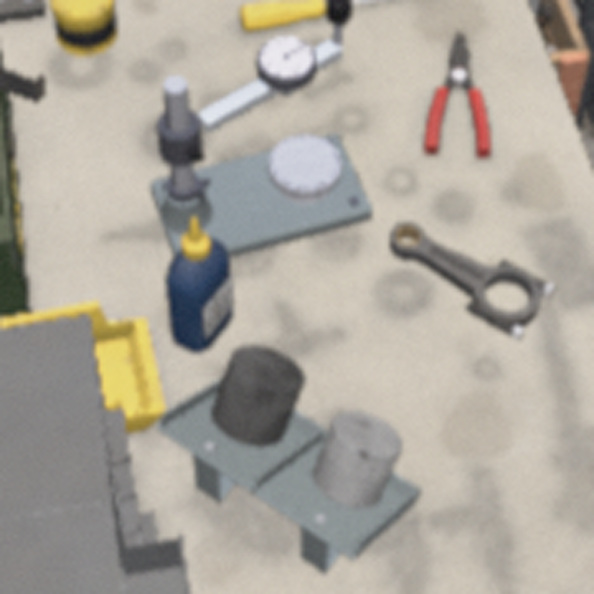

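```bash
cat > h.py <<'E'
import numpy as np, cv2
from workcell import env, imaging, order
def cloud(n,d):
    c=imaging.camera_params(n);K=c["intrinsics"];V=c["view"]
    v,u=np.mgrid[:d.shape[0],:d.shape[1]]
    P=np.stack([(u-K[0,2])/K[0,0]*d,(v-K[1,2])/K[1,1]*d,d],-1)
    return (P-V[:3,3])@V[:3,:3]
def grab(n,tag):
    p,d=imaging.grab_frame(n); cv2.imwrite(f"pics/{n}{tag}.png",p[:,:,::-1]); np.save(f"pics/{n}{tag}_d.npy",d); np.save(f"pics/{n}{tag}_p.npy",p)
    return p,d,cloud(n,d)
def load(n,tag):
    p=np.load(f"pics/{n}{tag}_p.npy");d=np.load(f"pics/{n}{tag}_d.npy");return p,d,cloud(n,d)
def proj(n,X):
    c=imaging.camera_params(n);q=c["view"][:3,:3]@np.asarray(X,float)+c["view"][:3,3]
    q=c["intrinsics"]@q;return q[:2]/q[2]
def ray(n,u,v,z):
    c=imaging.camera_params(n);V=c["view"];R=V[:3,:3];o=-R.T@V[:3,3];d=R.T@np.linalg.solve(c["intrinsics"],[u,v,1.])
    return o+d*(z-o[2])/d[2]
def tri(a,b):
    A=[];B=[]
    for n,(u,v) in (("top",a),("side",b)):
        c=imaging.camera_params(n);V=c["view"];R=V[:3,:3];o=-R.T@V[:3,3];d=R.T@np.linalg.solve(c["intrinsics"],[u,v,1.]);d/=np.linalg.norm(d)
        M=np.eye(3)-np.outer(d,d);A.append(M);B.append(M@o)
    x=np.linalg.solve(A[0]+A[1],B[0]+B[1]);return x,[np.linalg.norm(A[i]@x-B[i]) for i in(0,1)]
E
python3 - <<'E'
from h import *
p,d,C=load("top",0)
z=C[...,2]; print("bench z",[np.round(z[y,x],1) for x,y in((120,260),(240,215),(380,220),(340,280))])
# height pic
h=np.clip(z,0,220)/220*255
a=cv2.applyColorMap(h.astype(np.uint8)[140:310,140:360],cv2.COLORMAP_JET);cv2.imwrite("pics/htop.png",cv2.resize(a,None,fx=3.5,fy=3.5,interpolation=0))
np.set_printoptions(linewidth=250,suppress=True)
print("piston z"); print(z[202:234:2,168:204:2].round(0))
print("p gray"); print(p[202:234:2,168:204:2].mean(-1).round(0))
E
```

```text
bench z [np.float64(7.3), np.float64(3.1), np.float64(-2.9), np.float64(-5.0)]
piston z
[[  73.   71.   73.   67.   63.   65.   61.   59.   55.   57.   55.   52.   49.   51.   44.   46.   36.   37.]
 [  72.   70.   67.   65.   54.   61.   60.   61.   56.   53.   48.   48.   40.   43.   47.   38.   40.   43.]
 [  69.   67.   68.   66.   63.   59.   63.   72.   64.   62.   51.   48.   47.   41.   40.   41.   41.   39.]
 [  70.   62.   66.   63.   60.   69.   76.   78.   78.   78.   79.   65.   42.   41.   31.   51.   34.   21.]
 [  63.   60.   64.   55.   70.   79.   89.   94.   95.   95.  100.   87.   68.   39.   29.   33.   49.   35.]
 [  63.   66. 1502.   70.   81.   95.   97.  104.   99.  100.   93.   96.   96.   40.   31.   27.   21.   44.]
 [  64.   62.   57.   76.   94.  101.  103.  109.  103.   98.   94.   93.   94.   85.   29.   30.   32.   39.]
 [  55.   58.   55.   75.  101.  102.  104.   99.   92.   96.  100.   96.   91.   89.   87.   29.   39.   -3.]
 [  57.   53.   53.   80.  100.  102.   99.   95.   89.   97.   87.   89.   82.   82.   83.   38.    5.   -1.]
 [  59.   54.
[... 1560 characters left out ...]
1. 131. 135. 133. 127. 136. 131. 129. 135. 135.]
 [127. 126. 117. 109. 132. 137. 136. 134. 133. 133. 134. 121. 123. 139. 134. 139. 137. 132.]
 [125. 126. 126. 122. 137. 140. 140. 139. 138. 135. 134. 118. 127. 139. 134. 136. 132. 131.]
 [110. 126. 126. 127. 135. 141. 141. 141. 140. 139. 139. 138. 140. 140. 132. 133. 131. 129.]
 [115. 112. 124. 126. 130. 139. 140. 139. 136. 137. 140. 143. 141. 137. 135. 132. 131. 129.]
 [131. 115. 112. 125. 127. 130. 135. 136. 136. 138. 140. 140. 137. 142. 142. 135. 131. 129.]
 [136. 129. 116. 114. 124. 124. 118. 126. 131. 135. 137. 140. 146. 150. 146. 141. 137. 135.]
 [135. 135. 128. 124. 115. 114. 109. 125. 137. 140. 144. 148. 149. 151. 150. 146. 146. 145.]]
```

View pics/htop.png

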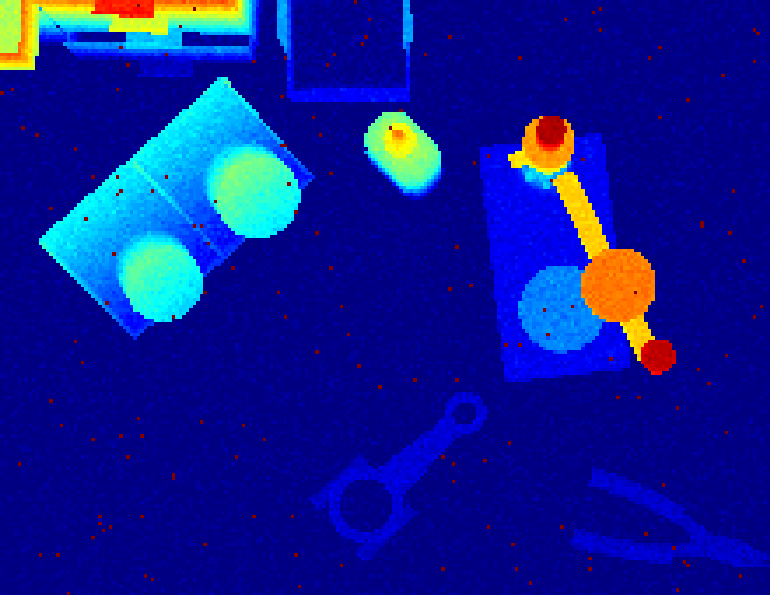

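```bash
cat > meas.py <<'E'
from h import *
from scipy.optimize import least_squares
np.set_printoptions(linewidth=200,suppress=True,precision=2)
def plane(P,iters=6,tol=8,seed=None):
    m=np.ones(len(P),bool)
    for _ in range(iters):
        c=np.median(P[m],0) if _==0 else P[m].mean(0)
        A=np.c_[P[m][:,:2],np.ones(m.sum())];k=np.linalg.lstsq(A,P[m][:,2],rcond=None)[0]
        r=P[:,2]-np.c_[P[:,:2],np.ones(len(P))]@k; m=abs(r)<tol
    return k,m,r
def circ_in_plane(mask,n,k):
    # boundary rays -> plane z=k0x+k1y+k2 ; circle fit
    c=imaging.camera_params(n);V=c["view"];R=V[:3,:3];o=-R.T@V[:3,3]
    cs,_=cv2.findContours(mask.astype(np.uint8),0,1);b=max(cs,key=cv2.contourArea)[:,0,:]
    N=np.array([k[0],k[1],-1.])
    nn=-N/np.linalg.norm(N)
    out=[]
    for u,v in b:
        d=R.T@np.linalg.solve(c["intrinsics"],[u,v,1.]); t=(-k[2]-N@o)/(N@d); out.append(o+t*d)
    out=np.array(out)
    e1=np.cross(nn,[0,0,1.]);e1=e1/np.linalg.norm(e1) if np.linalg.norm(e1)>.02 else np.array([1.,0,0]);e1-=nn*(e1@nn);e1/=np.linalg.norm(e1);e2=np.cross(nn,e1)
    m=out.mean(0);q=np.c_[(out-m)@e1,(out-m)@e2]
    f=least_squares(lambda x:np.hypot(q[:,0]-x[0],q[:,1]-x[1])-x[2],[0,0,30],loss='soft_l1')
    return m+f.x[0]*e1+f.x[1]*e2,f.x[2],nn,np.std(f.fun)
E
cat > m1.py <<'E'
from meas import *
p,d,C=load("top",0);v,u=np.mgrid[:420,:560]
def sel(c,r): return ((u-c[0])**2+(v-c[1])**2<r*r)
# deck (zoom px /3.5 +140)
poly=np.zeros((420,560),np.uint8);pts=np.array([[52,240],[215,92],[235,120],[135,215],[110,270],[90,270]])/3.5+140
cv2.fillPoly(poly,[pts.astype(int)],1)
k,m,r=plane(C[poly>0]);print("deck",k,np.degrees(np.arctan(np.hypot(k[0],k[1]))),"uphill az",np.degrees(np.arctan2(k[1],k[0])))
for nm,c in (("small",(186,221)),("large",(213,195))):
    s=sel(c,8);k,m,r=plane(C[s]);
    print(nm,k,"tilt",np.degrees(np.arctan(np.hypot(k[0],k[1]))),"az",np.degrees(np.arctan2(k[1],k[0])),np.std(r[m]))
    res=C[...,2]-(C[...,0]*k[0]+C[...,1]*k[1]+k[2])
    M=(abs(res)<11)&sel(c,20);M=cv2.morphologyEx(M.astype(np.uint8),cv2.MORPH_OPEN,np.ones((3,3)))
    print(circ_in_plane(M,"top",k),M.sum())
# table
s=sel((299,231),7);print("table z",np.median(C[s][:,2]))
z=C[...,2];M=((abs(z-55)<14)&sel((300,228),22)).astype(np.uint8);M=cv2.morphologyEx(M,cv2.MORPH_OPEN,np.ones((3,3)))
print("table",circ_in_plane(M,"top",[0,0,55]),M.sum())
for nm,c,lo,hi in (("knob",(328,241),200,240),("dial",(316,221),165,195),("coltop",(297,177),195,225)):
    M=((z>lo)&(z<hi)&sel(c,14)).astype(np.uint8);M=cv2.morphologyEx(M,cv2.MORPH_OPEN,np.ones((2,2)));zz=np.median(z[M>0]);print(nm,zz,circ_in_plane(M,"top",[0,0,zz]))
M=((z>7)&(z<40)&sel((299,212),45)).astype(np.uint8);print("stand base",C[M>0][:,2].mean());
cs,_=cv2.findContours(cv2.morphologyEx(((z>7)&sel((298,210),40)).astype(np.uint8),cv2.MORPH_OPEN,np.ones((3,3))),0,1);
E
python3 m1.py
```

```text
deck [   0.42    0.4  -270.07] 30.077861040073305 uphill az 43.94044427014876
small [   0.41    0.41 -209.72] tilt 30.18550620042777 az 44.77342401578459 3.191421344754766
(array([505.27, 221.36,  89.61]), np.float64(29.629846287886277), array([-0.36, -0.35,  0.86]), np.float64(1.07079904263611)) 379
large [   0.46    0.41 -229.53] tilt 31.57797125830492 az 41.82397372470341 3.1642222465919496
(array([574.15, 149.4 ,  94.7 ]), np.float64(32.229250456206366), array([-0.39, -0.35,  0.85]), np.float64(1.8278222747082675)) 438
table z 56.06349307800204
table (array([494.77, -90.94,  55.  ]), np.float64(32.73082350677639), array([-0., -0.,  1.]), np.float64(4.177152305812474)) 422
knob 206.20315784378772 (array([ 451.49, -158.71,  206.2 ]), np.float64(10.851177646325516), array([-0., -0.,  1.]), np.float64(0.746343316113396))
dial 166.75999601387338 (array([ 501.98, -129.79,  166.76]), np.float64(19.268362078797832), array([-0., -0.,  1.]), np.float64(5.587569760327431))
coltop 209.15246108662404 (array([611.35, -77.96, 209.15]), np.float64(10.182156592560434), array([-0., -0.,  1.]), np.float64(0.761001063022554))
stand base 23.65572032825142
```

```bash
cat >> h.py <<'E'
from scipy.spatial.transform import Rotation as Ro
def tool():
    s=env.state();return s["tool_pos"],Ro.from_rotvec(s["tcp_rot"]),s
def go(pos,R=None):
    """remaining move expressed in current tool axes"""
    p,R0,s=tool();d=R0.as_matrix().T@(np.array(pos)-p)/1000
    w=np.degrees((R0.inv()*R).as_rotvec()) if R is not None else np.zeros(3)
    print("shift m",d.round(4),"turn deg",w.round(2));return d,w
def down(az): # tool down with tool y at azimuth az deg
    a=np.radians(az);y=np.array([np.cos(a),np.sin(a),0]);z=np.array([0,0,-1.]);x=np.cross(y,z)
    return Ro.from_matrix(np.c_[x,y,z])
def st():
    p,R,s=tool();M=R.as_matrix();print("t",round(s["clock"],2),"pos",p.round(1),"F",s["wrist_force"].round(1),"w",round(s["width"],3),"q",s["q"].round(2),"yaz",round(np.degrees(np.arctan2(M[1,1],M[0,1])),1),"z",M[:,2].round(3))
E
python3 - <<'E'
from h import *
st()
print(tool()[1].as_matrix().round(3))
for az in (117,-63): go([451.5,-158.7,300],down(az))
E
```

```text
t 0.1 pos [196.  645.4 222.6] F [ 0.2  0.4 -0.5] w 1.004 q [ 1.56  0.36  0.01 -0.   -1.22 -0.29] yaz -106.9 z [-0.    -0.001 -1.   ]
[[ 0.957 -0.291 -0.   ]
 [-0.291 -0.957 -0.001]
 [ 0.     0.002 -1.   ]]
shift m [ 0.4782  0.6953 -0.0762] turn deg [ 3.000e-02 -1.100e-01  1.361e+02]
shift m [ 0.4782  0.6953 -0.0762] turn deg [ 9.00e-02  2.00e-02 -4.39e+01]
```

```bash
cat >> h.py <<'E'
def plan(wps,step=0.045,rot=8.0,n=8,arc=False,grip=1,maxrows=8):
    """print rounded rows to reach wps [(pos,R)], simulating; arc: move in cylinder coordinates about base"""
    p,R,s=tool();p=p.copy();out=[]
    for P,Q in wps:
        P=np.array(P,float);Q=Q if Q is not None else R
        w=(R.inv()*Q).as_rotvec();
        if isinstance(Q,tuple): pass
        cyl=lambda x:np.array([np.hypot(x[0],x[1]),np.arctan2(x[1],x[0]),x[2]])
        a,b=cyl(p),cyl(P)
        L=np.linalg.norm(P-p) if not arc else np.linalg.norm([b[0]-a[0],(b[1]-a[1])*max(a[0],b[0]),b[2]-a[2]])
        k=int(max(1,np.ceil(L/1000/step-1e-6),np.ceil(np.degrees(np.linalg.norm(w))/rot-1e-6)))
        for i in range(1,k+1):
            c=a+(b-a)*i/k
            t=np.array([c[0]*np.cos(c[1]),c[0]*np.sin(c[1]),c[2]]) if arc else p0+(P-p0)*i/k if i>1 else p+(P-p)*i/k
            if i==1:p0=p.copy()
            T=R if i==1 else T
            if i==1:R0=R
            Rn=R0*Ro.from_rotvec(w*i/k)
            d=R.as_matrix().T@(t-p)/1000; ww=np.degrees((R.inv()*Rn).as_rotvec())
            d=d.round(4);ww=ww.round(1)
            out.append("%g %g %g %g %g %g %g"%(*(d+0.),*(ww+0.),grip))
            p=p+R.as_matrix()@d*1000;R=R*Ro.from_rotvec(np.radians(ww))
    print(len(out),"rows");
    for i in range(0,min(len(out),maxrows),8):print("; ".join(out[i:min(i+8,maxrows)]))
    return out
E
python3 - <<'E'
from h import *
plan([([455,-160,300],down(117))],arc=True,step=.048,maxrows=16)
E
```

```text
24 rows
0.0448 0.0095 -0.0032 0 0 5.7 1; 0.0445 0.0081 -0.0032 0 0 5.6 1; 0.0443 0.0067 -0.0032 0 0 5.7 1; 0.0438 0.0053 -0.0032 0 0 5.7 1; 0.0435 0.004 -0.0032 0 0 5.7 1; 0.0431 0.0026 -0.0031 0 0 5.6 1; 0.0426 0.0014 -0.0032 0 0 5.7 1; 0.0421 0.0001 -0.0032 0 0 5.7 1
0.0416 -0.0011 -0.0032 0 0 5.6 1; 0.0409 -0.0022 -0.0032 0 0 5.7 1; 0.0404 -0.0034 -0.0031 0 0 5.7 1; 0.0397 -0.0046 -0.0032 0 -0.1 5.7 1; 0.039 -0.0056 -0.0032 0 0 5.6 1; 0.0384 -0.0067 -0.0033 0 0 5.7 1; 0.0376 -0.0076 -0.0032 0 0 5.7 1; 0.0369 -0.0086 -0.0032 0 0 5.6 1
```

```bash
python3 -m crank '0.045 0.009 -0.006 0 0 5.7 1; 0.0445 0.008 -0.006 0 0 5.7 1; 0.044 0.007 -0.006 0 0 5.7 1; 0.044 0.005 -0.006 0 0 5.7 1; 0.0435 0.004 -0.006 0 0 5.7 1; 0.043 0.0025 -0.006 0 0 5.7 1; 0.0425 0.0015 -0.006 0 0 5.7 1; 0.042 0 -0.006 0 0 5.7 1'
python3 - <<'E'
from h import *
st();plan([([455,-160,300],down(117))],arc=True,step=.048,maxrows=16)
E
```

```text
clock: 0.9
tool_pos: [453.1, 403.2, 266.4]
tcp_rot: [2.658, -1.653, 0.003]
wrist_force: [0.3, -0.4, -0.1]
width: 1.004
t 0.9 pos [453.1 403.2 266.4] F [ 0.3 -0.4 -0.1] w 1.004 q [ 1.05  0.23 -0.07  0.   -1.28 -0.59] yaz -153.8 z [-0.004 -0.011 -1.   ]
14 rows
0.0466 -0.0018 -0.002 0 -0.1 6.4 1; 0.0459 -0.0034 -0.0021 0 0 6.3 1; 0.0451 -0.0046 -0.0021 0 -0.1 6.4 1; 0.0443 -0.0061 -0.0021 0 0 6.4 1; 0.0434 -0.0074 -0.0021 0 -0.1 6.4 1; 0.0425 -0.0086 -0.0022 0 0 6.3 1; 0.0415 -0.0098 -0.0022 0 -0.1 6.4 1; 0.0406 -0.011 -0.0022 0 0 6.4 1
0.0396 -0.0121 -0.0022 0 -0.1 6.4 1; 0.0385 -0.0131 -0.0022 0 -0.1 6.3 1; 0.0375 -0.0141 -0.0023 0 0 6.4 1; 0.0365 -0.015 -0.0023 0 -0.1 6.4 1; 0.0353 -0.0158 -0.0024 0 0 6.4 1; 0.0342 -0.0167 -0.0024 0 -0.1 6.3 1
```

```bash
python3 -m crank '0.0466 -0.002 -0.002 0 0 6.4 1; 0.046 -0.0035 -0.002 0 0 6.4 1; 0.045 -0.0045 -0.002 0 -0.1 6.4 1; 0.0445 -0.006 -0.002 0 0 6.4 1; 0.0435 -0.0075 -0.002 0 -0.1 6.4 1; 0.0425 -0.0085 -0.002 0 0 6.4 1; 0.0415 -0.01 -0.002 0 -0.1 6.4 1; 0.0405 -0.011 -0.002 0 0 6.4 0' >/dev/null
python3 - <<'E'
from h import *
st();plan([([453,-160,290],down(117))],arc=True,step=.048,maxrows=16,grip=0)
E
```

```text
t 1.7 pos [528.2  48.  283.2] F [ 0.5 -0.6  0.5] w 0.857 q [ 0.46  0.09 -0.2   0.   -1.29 -0.94] yaz 152.8 z [-0.008 -0.009 -1.   ]
5 rows
0.0442 -0.0139 -0.0009 0 -0.1 7.2 0; 0.0428 -0.0151 -0.001 0 -0.2 7.1 0; 0.0415 -0.0163 -0.0011 0 -0.1 7.2 0; 0.0402 -0.0174 -0.0011 0 -0.1 7.2 0; 0.0388 -0.0184 -0.0012 0 -0.2 7.1 0
```

```bash
python3 -m crank '0.044 -0.014 -0.001 0 -0.1 7.2 -0.05; 0.043 -0.015 -0.001 0 -0.2 7.2 -0.05; 0.0415 -0.0165 -0.001 0 -0.1 7.2 -0.05; 0.04 -0.0175 -0.001 0 -0.1 7.2 -0.05; 0.039 -0.0185 -0.001 0 -0.1 7.2 -0.05; 0 0 0 0 0 0 -0.05' >/dev/null
python3 - <<'E'
from h import *
st();plan([([452.5,-159,290],down(117)),([452.5,-159,210],down(117))],step=.03,maxrows=16,grip=-.05)
for n in ("top","side"): grab(n,1)
E
```

```text
t 2.3 pos [ 444.6 -170.7  288.5] F [ 0.2  0.6 -0.3] w 0.471 q [ 0.05 -0.01 -0.3   0.   -1.29 -1.19] yaz 114.8 z [-0.004 -0.002 -1.   ]
4 rows
-0.0121 0.0073 -0.0015 0 -0.2 -2.2 -0.05; 0 0 0.0267 0 0 0 -0.05; 0 0 0.0266 0 0 0 -0.05; 0 0 0.0267 0 0 0 -0.05
```

View pics/side1.png

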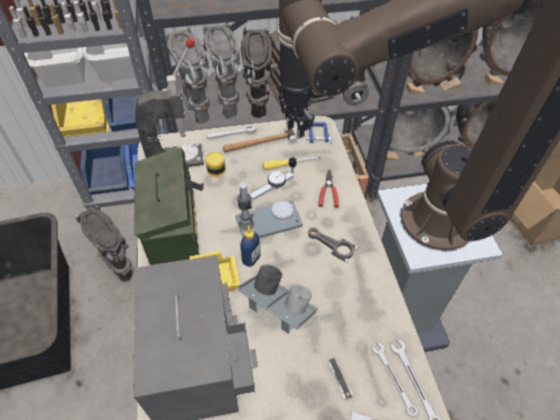

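View pics/top1.png

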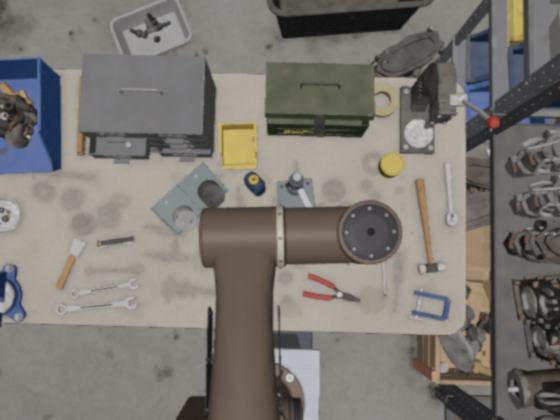

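```bash
python3 -m crank '-0.012 0.0075 0 0 0 -2.2 -0.05; 0 0 0.026 0 0 0 -0.05; 0 0 0.026 0 0 0 -0.05' >/dev/null
python3 - <<'E'
from h import *
st();print(tri((327.1,240.6),(292.4,161.5)),tri((185.7,220.9),(298.5,292.4)))
plan([([452,-159,210],down(117))],step=.03,maxrows=16,grip=-.05)
E
```

```text
t 2.7 pos [ 458.6 -153.6  238. ] F [-0.7 -0.7 -0.2] w 0.474 q [ 0.09  0.03 -0.38  0.   -1.17 -1.17] yaz 118.0 z [ 0.004 -0.001 -1.   ]
(array([ 453.3836757 , -155.22490977,  195.53202009]), [np.float64(1.9760010780191208), np.float64(1.9760010780190755)]) (array([506.61207243, 223.53817285,  83.01691211]), [np.float64(2.5337216382028815), np.float64(2.5337216382029726)])
1 rows
0.0084 -0.0016 0.028 -0.2 0.1 1 -0.05
```

```bash
python3 -m crank '0.0075 -0.001 0 0 0 1 -0.05; 0 0 0 0 0 0 -0.05' >/dev/null
python3 - <<'E'
from h import *
st();plan([([452,-158,210],down(117))],step=.03,maxrows=16,grip=-.05)
E
```

```text
t 2.9 pos [ 452.  -155.4  235.3] F [ 0.6 -0.3  0.9] w 0.475 q [ 0.08  0.02 -0.39  0.   -1.17 -1.18] yaz 117.3 z [-0.003 -0.001 -1.   ]
1 rows
0.0011 -0.0023 0.0253 0 -0.2 0.3 -0.05
```

```bash
python3 -m crank '0.001 -0.002 0.012 0 0 0 -0.05; 0 0 0.014 0 0 0 -0.05; 0 0 0 0 0 0 -0.05'
python3 - <<'E'
from h import *
st()
A=np.array([611.35,-78.0]);p=tool()[0]
print(p[:2]-A,np.hypot(*(p[:2]-A)),np.degrees(np.arctan2(*(p[:2]-A)[::-1])))
# arc waypoints
w=[]
for a in range(-147,-96,6):
    t=np.radians(a); w.append(([A[0]+180*np.cos(t),A[1]+180*np.sin(t),p[2]],down(a+270)))
plan(w,step=.03,maxrows=16,grip=-.05)
E
```

```text
clock: 3.2
tool_pos: [454.2, -156.6, 210.3]
tcp_rot: [-0.746, 3.051, -0.003]
wrist_force: [-0.9, -0.1, -0.2]
width: 0.474
t 3.2 pos [ 454.2 -156.6  210.3] F [-0.9 -0.1 -0.2] w 0.474 q [ 0.08  0.04 -0.42  0.   -1.1  -1.17] yaz 117.5 z [ 0.001 -0.001 -1.   ]
[-157.11887951  -78.64755876] 175.70367325642098 -153.409247445811
9 rows
0.0035 -0.02 0 -0.1 0 -5.5 -0.05; -0.001 -0.0189 0 0 0 -6 -0.05; -0.001 -0.0188 0 0 0 -6 -0.05; -0.001 -0.0188 0 0 0 -6 -0.05; -0.001 -0.0188 0 0 0 -6 -0.05; -0.001 -0.0188 0.0001 0 0 -6 -0.05; -0.0009 -0.0188 0 0 0 -6 -0.05; -0.001 -0.0188 0 0 0 -6 -0.05
-0.001 -0.0189 0 0 0 -6 -0.05
```

```bash
python3 -m crank '0.002 -0.01 0 0 0 -3 -0.05; 0.001 -0.015 0 0 0 -4.5 -0.05; -0.001 -0.018 0 0 0 -6 -0.05; -0.001 -0.018 0 0 0 -6 -0.05; -0.001 -0.0185 0 0 0 -6 -0.05; -0.001 -0.0185 0 0 0 -6 -0.05'
python3 - <<'E'
from h import *
st()
A=np.array([611.35,-78.0]);p=tool()[0]
a0=np.degrees(np.arctan2(*(p[:2]-A)[::-1]));print(np.hypot(*(p[:2]-A)),a0)
w=[]
for a in np.linspace(a0,-93,9)[1:]:
    t=np.radians(a); w.append(([A[0]+180*np.cos(t),A[1]+180*np.sin(t),210],down(a+270)))
plan(w,step=.03,maxrows=16,grip=-.05)
E
```

```text
clock: 3.8
tool_pos: [521.7, -230.6, 216.5]
tcp_rot: [-1.577, 2.71, -0.011]
wrist_force: [0.0, -0.0, -0.2]
width: 0.48
t 3.8 pos [ 521.7 -230.6  216.5] F [ 0.  -0.  -0.2] w 0.48 q [-0.07  0.19 -0.24  0.   -1.13 -0.45] yaz 150.4 z [ 0.009 -0.003 -1.   ]
177.0350859281956 -120.43177959699558
8 rows
0.0028 -0.0107 0.0066 -0.5 0.1 -2.6 -0.05; -0.0003 -0.0107 0 0 0 -3.4 -0.05; -0.0003 -0.0108 0 0 0 -3.5 -0.05; -0.0004 -0.0108 0 0 0 -3.4 -0.05; -0.0003 -0.0107 0 0 0 -3.4 -0.05; -0.0003 -0.0108 0.0001 0 0 -3.5 -0.05; -0.0003 -0.0108 0 0 0 -3.4 -0.05; -0.0003 -0.0107 0 0 0 -3.4 -0.05
```

```bash
python3 -m crank '0.002 -0.01 0.006 -0.3 0 -2.6 -0.05; 0 -0.0125 0.001 0 0 -3.5 -0.05; -0.0003 -0.0125 0.001 0 0 -3.5 -0.05; -0.0004 -0.0125 0.001 0 0 -3.5 -0.05; -0.0003 -0.0125 0 0 0 -3.5 -0.05; -0.0003 -0.0125 0 0 0 -3.5 -0.05; 0 -0.008 0 0 0 0 -0.05; 0 0 0 0 0 0 -0.05'
python3 - <<'E'
from h import *
st()
A=np.array([611.35,-78.0]);p=tool()[0]
a0=np.degrees(np.arctan2(*(p[:2]-A)[::-1]));print(np.hypot(*(p[:2]-A)),a0)
E
```

```text
clock: 4.6
tool_pos: [604.8, -262.3, 213.5]
tcp_rot: [-2.046, 2.376, -0.015]
wrist_force: [-0.5, 0.6, 0.1]
width: 0.473
t 4.6 pos [ 604.8 -262.3  213.5] F [-0.5  0.6  0.1] w 0.473 q [-0.11  0.33 -0.05  0.   -1.18 -0.04] yaz 171.5 z [ 0.011 -0.003 -1.   ]
184.38816077216762 -92.02290891306407
```

```bash
python3 -m crank '0 0 -0.04 0 0 0 -0.05; 0 0 -0.045 0 0 0 0.5; 0 0 -0.045 0 0 0 0.7; 0 0 0 0 0 0 0.76' | head -2
python3 - <<'E'
from h import *
st()
n=-np.array([-.37,-.36,.85]);n/=np.linalg.norm(n)
az=43.5;t=np.radians(32);a=np.radians(az)
z=np.array([np.cos(a)*np.sin(t),np.sin(a)*np.sin(t),-np.cos(t)])
for s in (1,-1):
    y=s*np.array([-np.sin(a),np.cos(a),0]);x=np.cross(y,z);R=Ro.from_matrix(np.c_[x,y,z])
    go(np.array([505,221,90])-150*z,R)
    y=s*np.array([np.cos(a)*np.cos(t),np.sin(a)*np.cos(t),np.sin(t)]);x=np.cross(y,z);R=Ro.from_matrix(np.c_[x,y,z])
    go(np.array([505,221,90])-150*z,R)
for n in ("top","side"): grab(n,2)
E
```

```text
clock: 5.0
tool_pos: [601.4, -261.6, 347.4]
t 5.0 pos [ 601.4 -261.6  347.4] F [-0.3  0.5  0.5] w 0.881 q [-0.11  0.27  0.17  0.   -1.46 -0.04] yaz 171.1 z [ 0.007 -0.003 -1.   ]
shift m [-0.3992  0.2193  0.1278] turn deg [ 10.08 -30.81  36.72]
shift m [-0.3992  0.2193  0.1278] turn deg [-17.79 -35.08 123.76]
shift m [-0.3992  0.2193  0.1278] turn deg [  39.45   12.9  -137.66]
shift m [-0.3992  0.2193  0.1278] turn deg [ 29.4 -14.9 -50.9]
```

View pics/side2.png

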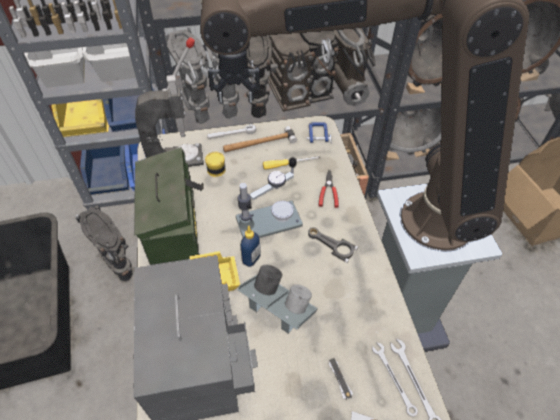

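View pics/top2.png

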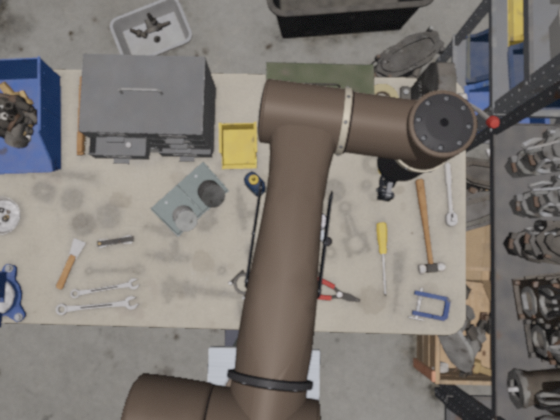

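Run:
```python
import cv2,numpy as np
from h import *
o=[]
for n in (0,1,2):
    a=cv2.imread(f"pics/side{n}.png")[60:230,190:350]; o.append(cv2.resize(a,None,fx=1.65*1.5,fy=1.65*1.5,interpolation=cv2.INTER_CUBIC)[:, :])
cv2.imwrite("pics/cmp.png",cv2.resize(np.hstack(o),(800,283)))
p,d,C=load("side",1);z=C[...,2]
print("tool proj",proj("side",[444.6,-170.7,288.5]),proj("side",[444.6,-170.7,263.5]))
np.set_printoptions(linewidth=250,suppress=True)
for y in range(110,145,3): print(y,[tuple(C[y,x].round(0).astype(int)) for x in range(284,312,4)])
```

```text
tool proj [294.49355375 134.5207514 ] [294.23421225 140.9228406 ]
110 [(np.int64(471), np.int64(-199), np.int64(359)), (np.int64(464), np.int64(-176), np.int64(377)), (np.int64(458), np.int64(-156), np.int64(392)), (np.int64(449), np.int64(-148), np.int64(397)), (np.int64(440), np.int64(-138), np.int64(404)), (np.int64(431), np.int64(-132), np.int64(408)), (np.int64(251), np.int64(-750), np.int64(-119))]
113 [(np.int64(356), np.int64(-757), np.int64(-126)), (np.int64(463), np.int64(-182), np.int64(361)), (np.int64(455), np.int64(-169), np.int64(371)), (np.int64(449), np.int64(-143), np.int64(391)), (np.int64(440), np.int64(-137), np.int64(395)), (np.int64(431), np.int64(-130), np.int64(399)), (np.int64(422), np.int64(-123), np.int64(403))]
116 [(np.int64(363), np.int64(-722), np.int64(-112)), (np.int64(462), np.int64(-185), np.int64(348)), (np.int64(450), np.int64(-190), np.int64(342)), (np.int64(449), np.int64(-143), np.int64(381)), (np.int64(439), np.int64(-141), np.int64(381)), (np.int64(424), np.int64(-156), np.int64(366)), (np.int64(423), np.int64(-117), np.int64(398))]
119 [(np
[... 2310 characters left out ...]
(327), np.int64(-446), np.int64(10))]
140 [(np.int64(417), np.int64(-451), np.int64(6)), (np.int64(401), np.int64(-457), np.int64(-2)), (np.int64(390), np.int64(-438), np.int64(13)), (np.int64(375), np.int64(-437), np.int64(11)), (np.int64(357), np.int64(-447), np.int64(-1)), (np.int64(342), np.int64(-444), np.int64(0)), (np.int64(327), np.int64(-443), np.int64(-1))]
143 [(np.int64(419), np.int64(-445), np.int64(-3)), (np.int64(404), np.int64(-440), np.int64(-2)), (np.int64(390), np.int64(-435), np.int64(0)), (np.int64(375), np.int64(-436), np.int64(-3)), (np.int64(361), np.int64(-429), np.int64(2)), (np.int64(346), np.int64(-428), np.int64(0)), (np.int64(331), np.int64(-428), np.int64(-3))]
```

View pics/cmp.png

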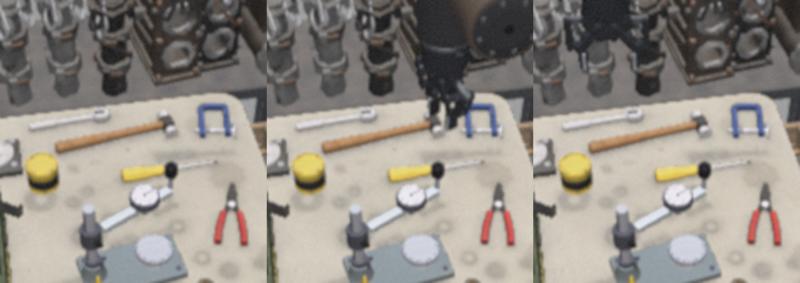

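Run:
```python
import cv2,numpy as np
from h import *
o=[]
for tag,T in ((1,[444.6,-170.7,288.5]),(2,[601.4,-261.6,347.4])):
  for n in ("top","side"):
    p,d,C=load(n,tag);z=C[...,2]
    M=(np.hypot(C[...,0]-T[0],C[...,1]-T[1])<90)&(z>225)&(z<700)
    M=cv2.morphologyEx(M.astype(np.uint8),cv2.MORPH_OPEN,np.ones((2,2)))>0
    print(tag,n,"px",M.sum(), "lowest z",np.sort(z[M])[:12].round(0), "tip proj",proj(n,[T[0],T[1],T[2]-25]))
    u,v=proj(n,T).astype(int);a=p[max(0,v-45):v+45,max(0,u-45):u+45,::-1].copy();
    a=cv2.resize(a,(360,360),interpolation=cv2.INTER_CUBIC);cv2.drawMarker(a,(180,180),(0,0,255));tp=(proj(n,[T[0],T[1],T[2]-25])-[u-45,v-45])*4;cv2.drawMarker(a,tuple(tp.astype(int).tolist()),(0,255,0));o.append(a)
cv2.imwrite("pics/tips.png",np.vstack([np.hstack(o[:2]),np.hstack(o[2:])])[:, :][:720])
cv2.imwrite("pics/tips.png",cv2.resize(cv2.imread("pics/tips.png"),(600,600)))
st()
```

```text
1 top px 424 lowest z [-7. -6. -6. -5. -5. -3. -3. -3. -2. -2. -2. -2.] tip proj [335.90049204 244.0532866 ]
1 side px 2646 lowest z [-126. -119. -118. -118. -116. -116. -115. -112. -112. -104. -104. -104.] tip proj [294.23421225 140.9228406 ]
2 top px 1216 lowest z [-7. -7. -6. -5. -5. -5. -4. -4. -4. -4. -3. -3.] tip proj [379.3009485  176.21618504]
2 side px 1476 lowest z [-134. -124. -122. -122. -121. -120. -120. -120. -119. -118. -118. -118.] tip proj [235.64756404 111.38096307]
t 5.1 pos [ 599.8 -260.4  341.4] F [ 0.9  0.6 -0.7] w 0.883 q [-0.11  0.28  0.16 -0.   -1.45 -0.04] yaz 171.1 z [-0.  0. -1.]
```

View pics/tips.png

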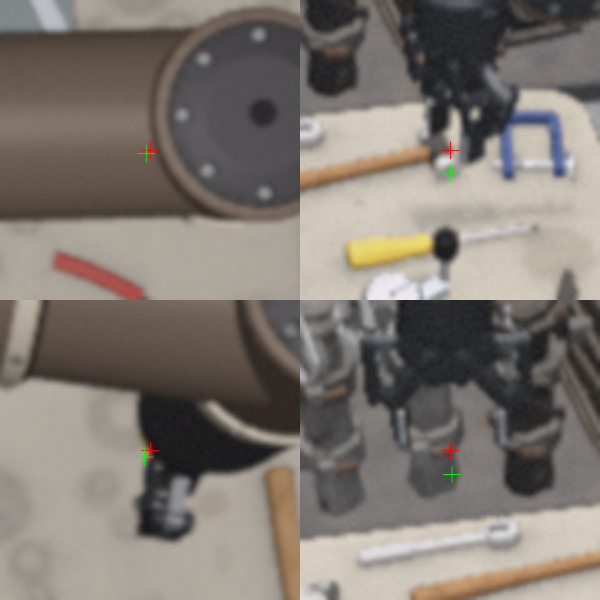

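Run:
```python
import cv2,numpy as np
from h import *
for n in ("top","side"): grab(n,3)
st()
for tag,T in ((1,[444.6,-170.7,288.5]),(3,[599.8,-260.4,341.4])):
  for n in ("top","side"):
    p,d,C=load(n,tag);z=C[...,2]
    M=(np.hypot(C[...,0]-T[0],C[...,1]-T[1])<90)&(z>225)&(z<420)
    c=cv2.boxFilter(M.astype(np.float32),-1,(3,3),normalize=False);M&=c>=4
    i=np.argsort(z[M])[:14]
    print(tag,n);print(np.c_[C[M][i].round(0),np.argwhere(M)[i][:,::-1]])
```

```text
t 5.2 pos [ 599.1 -260.1  338.8] F [-0.3  0.7 -0.6] w 0.881 q [-0.11  0.28  0.16 -0.   -1.45 -0.04] yaz 171.1 z [-0.005  0.001 -1.   ]
1 top
[]
1 side
[[ 438. -143.  299.  299.  138.]
 [ 452. -188.  299.  291.  128.]
 [ 458. -184.  300.  289.  129.]
 [ 448. -190.  301.  292.  127.]
 [ 463. -189.  301.  287.  128.]
 [ 446. -189.  301.  293.  127.]
 [ 461. -187.  301.  288.  128.]
 [ 448. -193.  302.  292.  126.]
 [ 438. -144.  302.  299.  137.]
 [ 455. -185.  302.  290.  128.]
 [ 445. -191.  303.  293.  126.]
 [ 462. -181.  303.  288.  129.]
 [ 442. -139.  303.  298.  138.]
 [ 444. -143.  304.  297.  137.]]
3 top
[[ 558. -244.  366.  375.  192.]
 [ 560. -244.  366.  375.  191.]
 [ 558. -246.  368.  376.  192.]
 [ 562. -243.  370.  375.  190.]
 [ 551. -248.  371.  377.  195.]
 [ 555. -247.  373.  377.  193.]
 [ 564. -244.  376.  376.  189.]
 [ 561. -244.  377.  376.  190.]
 [ 552. -246.  377.  377.  194.]
 [ 559. -243.  381.  376.  191.]
 [ 553. -247.  387.  378.  193.]
 [ 551. -247.  387.  378.  194.]
 [ 564. -244.  390.  377.  188.]
 [ 563. -255.  398.  383.  188.]]
3 side
[[ 635. -262.  357.  223.  103.]
 [ 635. -264.  359.  223.  102.]
 [ 560. -244.  361.  250.  103.]
 [ 557. -248.  361.  251.  102.]
 [ 634. -266.  361.  223.  101.]
 [ 638. -257.  362.  222.  103.]
 [ 633. -274.  362.  223.   99.]
 [ 641. -257.  362.  221.  103.]
 [ 641. -259.  364.  221.  102.]
 [ 558. -240.  364.  251.  103.]
 [ 646. -265.  364.  219.  101.]
 [ 638. -259.  364.  222.  102.]
 [ 560. -244.  364.  250.  102.]
 [ 634. -267.  364.  223.  100.]]
```

Run:
```python
from h import *
plan([([452.5,-157,270],down(117))],step=.03,maxrows=16,grip=-.05)
```

```text
7 rows
-0.0113 0.0229 0.0099 0 0 7.7 -0.05; -0.0082 0.0242 0.01 0.1 0 7.8 -0.05; -0.0047 0.0252 0.0099 0 0 7.7 -0.05; -0.0014 0.0255 0.0099 0 -0.1 7.7 -0.05; 0.0021 0.0255 0.0099 0.1 0 7.8 -0.05; 0.0055 0.025 0.0098 0 0 7.7 -0.05; 0.0088 0.0241 0.0099 0.1 0 7.7 -0.05
```

```bash
python3 -m crank '-0.011 0.023 0.008 0 0 7.7 -0.05; -0.008 0.024 0.009 0 0 7.7 -0.05; -0.0045 0.025 0.009 0 0 7.7 -0.05; -0.0015 0.0255 0.009 0 0 7.7 -0.05; 0.002 0.0255 0.009 0 0 7.7 -0.05; 0.0055 0.025 0.009 0 0 7.7 -0.05; 0.009 0.024 0.009 0 0 7.7 -0.05; 0 0 0 0 0 0 -0.05' >/dev/null
python3 - <<'E'
from h import *
st();plan([([452.5,-157,260],down(117))],step=.03,maxrows=16,grip=-.05)
E
```

```text
t 6.0 pos [ 441.  -152.3  263.2] F [ 1.1 -0.   0.9] w 0.476 q [ 0.09 -0.   -0.34 -0.01 -1.25 -1.23] yaz 114.6 z [-0.026  0.003 -1.   ]
1 rows
-0.0086 -0.0091 0.0029 0.8 -1.2 -2.4 -0.05
```

```bash
python3 -m crank '-0.0085 -0.009 0.003 0.8 -1.2 -2.4 -0.05; 0 0 0 0 0 0 -0.05' >/dev/null
python3 - <<'E'
from h import *
st()
p,d,C=grab("side",4);T=tool()[0];z=C[...,2]
M=(np.hypot(C[...,0]-T[0],C[...,1]-T[1])<60)&(z>225)&(z<420)
c=cv2.boxFilter(M.astype(np.float32),-1,(3,3),normalize=False);M&=c>=4
i=np.argsort(z[M])[:16];print(np.c_[C[M][i].round(0),np.argwhere(M)[i][:,::-1]])
a=p[90:220,230:370,::-1];cv2.imwrite("pics/s4.png",cv2.resize(a,None,fx=4,fy=4,interpolation=cv2.INTER_CUBIC))
st()
E
```

```text
t 6.2 pos [ 451.2 -156.7  258.5] F [-0.8  0.5  0.3] w 0.476 q [ 0.08  0.01 -0.35  0.   -1.22 -1.17] yaz 117.3 z [-0.003 -0.    -1.   ]
[[ 466. -173.  269.  287.  140.]
 [ 459. -176.  269.  289.  139.]
 [ 463. -171.  270.  288.  140.]
 [ 442. -129.  270.  298.  149.]
 [ 448. -132.  272.  296.  148.]
 [ 466. -174.  272.  287.  139.]
 [ 442. -131.  272.  298.  148.]
 [ 450. -178.  273.  292.  137.]
 [ 469. -173.  273.  286.  139.]
 [ 457. -175.  273.  290.  138.]
 [ 463. -172.  273.  288.  139.]
 [ 471. -177.  273.  285.  138.]
 [ 460. -175.  273.  289.  138.]
 [ 454. -174.  274.  291.  138.]
 [ 446. -126.  274.  297.  149.]
 [ 456. -178.  275.  290.  137.]]
t 6.25 pos [ 451.  -156.7  258.8] F [ 0.3 -0.2  0.4] w 0.474 q [ 0.08  0.01 -0.35 -0.   -1.22 -1.18] yaz 117.2 z [-0.003 -0.    -1.   ]
```

View pics/s4.png

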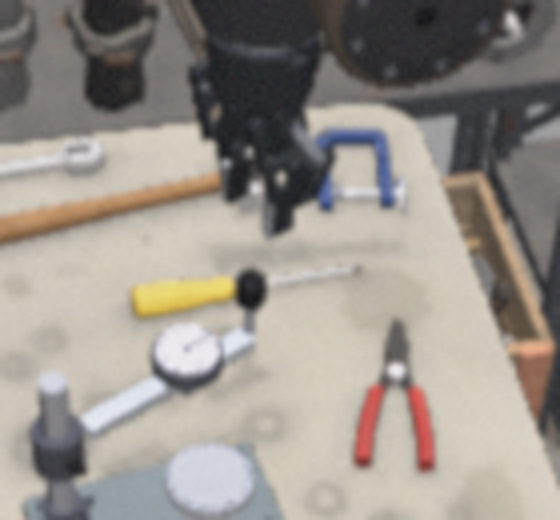

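```bash
python3 -m crank '0 0 0.025 0 0 0 -0.05; 0 0 0.025 0 0 0 -0.05; 0 0 0.015 0 0 0 -0.05; 0 0 0.012 0 0 0 -0.05; 0 0 0.01 0 0 0 -0.05'
python3 - <<'E'
from h import *
st()
p,d,C=grab("side",5)
a=p[90:220,230:370,::-1];cv2.imwrite("pics/s5.png",cv2.resize(a,None,fx=4,fy=4,interpolation=cv2.INTER_CUBIC))
E
```

```text
clock: 6.75
tool_pos: [451.3, -157.8, 169.4]
tcp_rot: [0.732, -3.049, -0.001]
wrist_force: [-0.5, -0.2, 0.8]
width: 0.473
t 6.75 pos [ 451.3 -157.8  169.4] F [-0.5 -0.2  0.8] w 0.473 q [ 0.08  0.08 -0.48  0.   -1.01 -1.18] yaz 117.0 z [-0.006 -0.001 -1.   ]
```

View pics/s5.png

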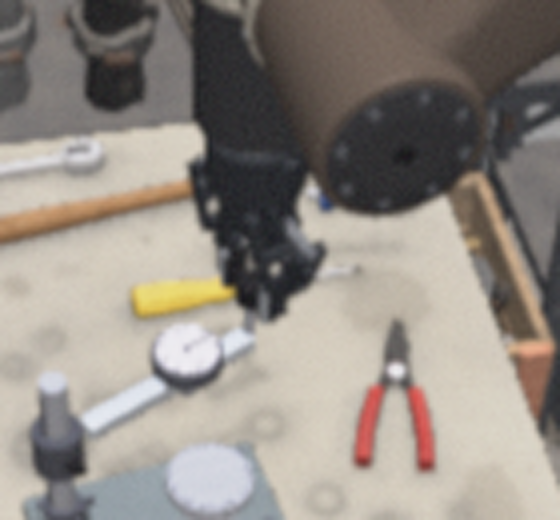

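```bash
python3 -m crank '0 -0.008 0 0 0 -2 -0.05; 0 -0.012 0 0 0 -4 -0.05; -0.001 -0.015 0 0 0 -5 -0.05; -0.001 -0.016 0 0 0 -5 -0.05'
python3 - <<'E'
from h import *
st()
A=np.array([611.35,-78.0]);p=tool()[0]
a0=np.degrees(np.arctan2(*(p[:2]-A)[::-1]));print(np.hypot(*(p[:2]-A)),a0)
w=[]
for a in np.linspace(a0,-112,5)[1:]:
    t=np.radians(a); w.append(([A[0]+180*np.cos(t),A[1]+180*np.sin(t),172],down(a+270)))
plan(w,step=.03,maxrows=16,grip=-.05)
p,d,C=grab("side",6)
a=p[90:220,230:370,::-1];cv2.imwrite("pics/s6.png",cv2.resize(a,None,fx=4,fy=4,interpolation=cv2.INTER_CUBIC))
E
```

```text
clock: 7.2
tool_pos: [478.9, -199.7, 167.4]
tcp_rot: [1.16, -2.908, -0.007]
wrist_force: [-0.9, 0.4, -0.3]
width: 0.473
t 7.2 pos [ 478.9 -199.7  167.4] F [-0.9  0.4 -0.3] w 0.473 q [-0.02  0.16 -0.4   0.   -1.03 -0.8 ] yaz 133.5 z [-0.012  0.    -1.   ]
179.84011725135133 -137.42775337018315
4 rows
-0.0006 -0.0199 -0.0048 0.5 -0.5 -5.4 -0.05; -0.0011 -0.0199 0 0 0 -6.4 -0.05; -0.0011 -0.02 0 0 0 -6.4 -0.05; -0.0011 -0.0199 0 0 0 -6.3 -0.05
```

View pics/s6.png

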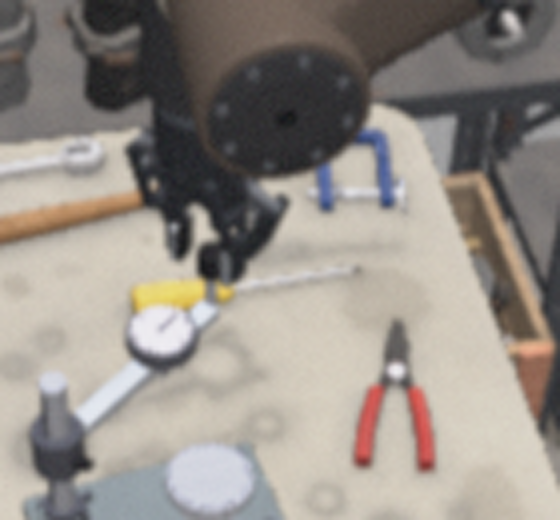

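The picture shows the knob (zoom 215,260) being pushed by the near finger, and the arm is turning. I'll continue.

```bash
python3 -m crank '0 -0.016 -0.002 0 0 -5 -0.05; -0.001 -0.018 0 0 0 -6 -0.05; -0.001 -0.018 0 0 0 -6 -0.05; -0.001 -0.018 0 0 0 -6 -0.05; -0.001 -0.018 0 0 0 -6 -0.05; -0.001 -0.018 0 0 0 -6 -0.05'
python3 - <<'E'
from h import *
st()
A=np.array([611.35,-78.0]);p=tool()[0]
a0=np.degrees(np.arctan2(*(p[:2]-A)[::-1]));print(np.hypot(*(p[:2]-A)),a0)
w=[]
for a in np.linspace(a0,-92,3)[1:]:
    t=np.radians(a); w.append(([A[0]+180*np.cos(t),A[1]+180*np.sin(t),172],down(a+270)))
plan(w,step=.03,maxrows=16,grip=-.05)
E
```

```text
clock: 7.85
tool_pos: [572.1, -253.4, 168.8]
tcp_rot: [2.001, -2.405, -0.017]
wrist_force: [-0.8, 0.9, 0.4]
width: 0.473
t 7.85 pos [ 572.1 -253.4  168.8] F [-0.8  0.9  0.4] w 0.473 q [-0.1   0.33 -0.17  0.   -1.1  -0.08] yaz 169.5 z [-0.017  0.    -1.   ]
179.70757868188537 -102.6023517357776
2 rows
0.0001 -0.0166 -0.0034 0.9 -0.1 -3.2 -0.05; -0.0007 -0.0166 0 0.1 0 -5.3 -0.05
```

```bash
python3 -m crank '0 -0.014 -0.002 0.5 0 -3 -0.05; 0 -0.008 0 0 0 -2 -0.05; 0 0 0 0 0 0 -0.05; 0 0.006 0 0 0 0 -0.05; 0 0 -0.03 0 0 0 -0.05; 0 0 -0.045 0 0 0 0.3; 0 0 -0.045 0 0 0 0.6; 0 0 -0.01 0 0 0 0.74'
python3 - <<'E'
from h import *
st()
for n in ("top","side"):p,d,C=grab(n,7)
a=p[90:220,230:370,::-1];cv2.imwrite("pics/s7.png",cv2.resize(a,None,fx=4,fy=4,interpolation=cv2.INTER_CUBIC))
E
```

```text
clock: 8.65
tool_pos: [585.6, -256.0, 301.2]
tcp_rot: [2.095, -2.322, -0.021]
wrist_force: [0.1, 0.1, -0.5]
width: 0.871
t 8.65 pos [ 585.6 -256.   301.2] F [ 0.1  0.1 -0.5] w 0.871 q [-0.11  0.27  0.07  0.   -1.38  0.  ] yaz 174.1 z [-0.019  0.001 -1.   ]
```

View pics/s7.png

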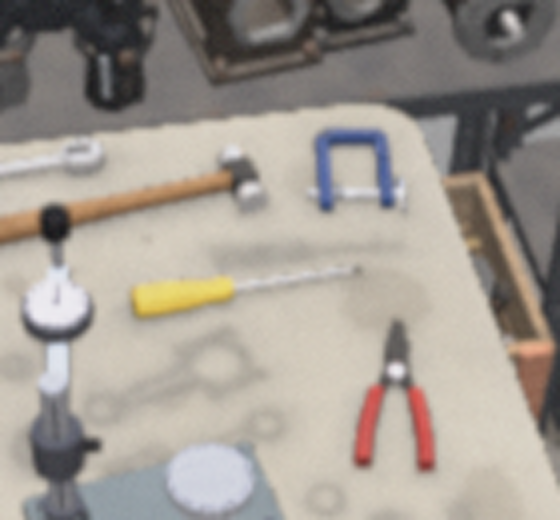

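```bash
cat > rk.py <<'E'
from h import *
def tilt(az=43.5,t=32,s=1):
    t=np.radians(t);a=np.radians(az);z=np.array([np.cos(a)*np.sin(t),np.sin(a)*np.sin(t),-np.cos(t)])
    y=s*np.array([-np.sin(a),np.cos(a),0]);x=np.cross(y,z);return Ro.from_matrix(np.c_[x,y,z]),z
E
python3 - <<'E'
from rk import *
from meas import *
R,z=tilt()
plan([(np.array([505.5,221.5,89])-190*z,R)],arc=True,step=.045,maxrows=16,grip=.74)
p,d,C=load("side",0);v,u=np.mgrid[:420,:560]
s=((u-298.5)**2+(v-290)**2<5**2);k,m,r=plane(C[s]);print("side crown",k,np.degrees(np.arctan(np.hypot(k[0],k[1]))),np.degrees(np.arctan2(k[1],k[0])))
k0=np.array([.43,.41,0]);k0[2]=np.median(C[s][:,2]-C[s][:,:2]@k0[:2]);print(k0,"z at 505.5,221.5:",k0@[505.5,221.5,1], k@[505.5,221.5,1])
res=C[...,2]-(C[...,0]*k0[0]+C[...,1]*k0[1]+k0[2])
M=((abs(res)<9)&((u-298.5)**2+(v-292)**2<22**2)).astype(np.uint8);M=cv2.morphologyEx(M,cv2.MORPH_OPEN,np.ones((3,3)))
print(circ_in_plane(M,"side",k0),M.sum())
E
```

```text
12 rows
-0.042 0.0035 0.0041 1 -2.6 3.3 0.74; -0.0401 0.0087 0.0058 1.1 -2.6 3.2 0.74; -0.0376 0.0136 0.0073 1 -2.6 3.3 0.74; -0.0344 0.0181 0.0084 1.1 -2.6 3.3 0.74; -0.0307 0.0221 0.0091 1 -2.5 3.2 0.74; -0.0267 0.0254 0.0094 1.1 -2.6 3.3 0.74; -0.0222 0.0284 0.0093 1 -2.6 3.3 0.74; -0.0176 0.0305 0.0089 1 -2.6 3.3 0.74
-0.0129 0.0321 0.008 1.1 -2.6 3.2 0.74; -0.0082 0.0329 0.0069 1 -2.6 3.3 0.74; -0.0036 0.0332 0.0054 1.1 -2.6 3.3 0.74; 0.0008 0.0328 0.0037 1 -2.6 3.2 0.74
side crown [   0.41    0.47 -222.86] 32.08680550669896 48.910341110621374
[   0.43    0.41 -218.28] z at 505.5,221.5: 89.90131474950886 90.11044618306434
(array([503.95, 225.37,  90.82]), np.float64(30.821431584182104), array([-0.37, -0.35,  0.86]), np.float64(1.310577392965691)) 252
```

```bash
python3 -m crank '-0.042 0.0035 0.004 1 -2.6 3.3 0.74; -0.04 0.009 0.004 1 -2.6 3.3 0.74; -0.0375 0.0135 0.005 1 -2.6 3.3 0.74; -0.0345 0.018 0.006 1 -2.6 3.3 0.74; -0.031 0.022 0.007 1 -2.6 3.3 0.74; -0.027 0.0255 0.0085 1 -2.6 3.3 0.74; -0.022 0.0285 0.0085 1 -2.6 3.3 0.74; -0.0175 0.0305 0.0085 1 -2.6 3.3 0.74' >/dev/null
python3 - <<'E'
from rk import *
st();R,z=tilt()
plan([(np.array([504.5,223.5,90])-190*z,R)],arc=True,step=.045,maxrows=16,grip=.74)
E
```

```text
t 9.55 pos [509.9  54.9 266.6] F [0.2 1.3 0.8] w 0.867 q [ 0.31 -0.07 -0.36 -0.26 -0.99 -0.81] yaz 144.9 z [ 0.22   0.297 -0.929]
3 rows
-0.0133 0.0405 0.0104 1.5 -3.4 3.5 0.74; -0.0064 0.0413 0.0082 1.6 -3.4 3.5 0.74; 0.0001 0.041 0.0055 1.5 -3.4 3.5 0.74
```

```bash
python3 -m crank '-0.013 0.0405 0.01 1.5 -3.4 3.5 0.74; -0.0065 0.041 0.008 1.5 -3.4 3.5 0.74; 0 0.04 0.005 1.5 -3.4 3.5 0.74; 0 0 0 0 0 0 0.74' >/dev/null
python3 - <<'E'
from rk import *
st();R,z=tilt()
plan([(np.array([504.5,223.5,90])-110*z,R)],step=.045,maxrows=16,grip=.74)
E
```

```text
t 9.95 pos [438.5 136.5 247.6] F [ 0.5 -0.4  0.5] w 0.87 q [ 0.69 -0.31 -0.71 -0.07 -0.65 -1.44] yaz 134.6 z [ 0.354  0.35  -0.867]
2 rows
-0.0056 0.0083 0.0403 0.3 -1.1 0.5 0.74; -0.0048 0.0086 0.0403 0.3 -1 0.5 0.74
```

```bash
python3 -m crank '-0.0055 0.008 0.035 0.3 -1.1 0.5 0.74; -0.005 0.0085 0.035 0.3 -1 0.5 0.74; 0 0 0 0 0 0 0.74' >/dev/null
python3 - <<'E'
from rk import *
st();R,z=tilt()
plan([(np.array([504.5,223.5,90])-90*z,R)],step=.045,maxrows=16,grip=.74)
for n in ("side","top"):
    p,d,C=grab(n,8);T=tool()[0];Rm=tool()[1].as_matrix()
    Q=(C-T)@Rm  # tool coords
    M=(abs(Q[...,0])<30)&(abs(Q[...,1])<75)&(Q[...,2]>-70)&(Q[...,2]<60)
    c=cv2.boxFilter(M.astype(np.float32),-1,(3,3),normalize=False);M&=c>=4
    q=Q[M];i=np.argsort(-q[:,2])[:20];print(n,M.sum());print(q[i].round(0).tolist())
    a=p[210:350,220:380,::-1] if n=="side" else p[150:290,110:270,::-1]
    cv2.imwrite(f"pics/{n}8z.png",cv2.resize(a,None,fx=4,fy=4,interpolation=cv2.INTER_CUBIC))
st()
E
```

```text
t 10.25 pos [456.5 180.4 191. ] F [-1.  -1.6  0.4] w 0.868 q [ 0.79 -0.21 -0.86  0.04 -0.36 -1.63] yaz 133.6 z [ 0.385  0.369 -0.846]
1 rows
-0.0011 -0.0018 0.0298 0.1 0.2 0.1 0.74
side 291
[[-4.0, -37.0, -17.0], [6.0, -36.0, -17.0], [-8.0, 41.0, -18.0], [-8.0, -42.0, -19.0], [-5.0, 44.0, -19.0], [-2.0, -36.0, -20.0], [-9.0, -39.0, -20.0], [8.0, -35.0, -20.0], [-11.0, 44.0, -21.0], [4.0, -37.0, -21.0], [-8.0, -43.0, -21.0], [-8.0, -40.0, -22.0], [-13.0, 41.0, -23.0], [-10.0, 42.0, -23.0], [9.0, -37.0, -23.0], [-11.0, -36.0, -23.0], [-5.0, -36.0, -24.0], [-7.0, 46.0, -24.0], [-8.0, -38.0, -24.0], [-5.0, 48.0, -24.0]]
top 162
[[-9.0, -44.0, -20.0], [-9.0, 37.0, -22.0], [-10.0, -40.0, -22.0], [-11.0, 42.0, -23.0], [-11.0, 38.0, -23.0], [-5.0, -49.0, -24.0], [-6.0, 37.0, -25.0], [4.0, -51.0, -25.0], [-6.0, -46.0, -25.0], [-10.0, -42.0, -26.0], [-3.0, 36.0, -26.0], [-11.0, 40.0, -26.0], [-4.0, 49.0, -26.0], [0.0, 36.0, -27.0], [-10.0, -39.0, -27.0], [3.0, 36.0, -29.0], [-6.0, -51.0, -29.0], [-11.0, 38.0, -31.0], [-7.0, -44.0, -32.0], [-5.0, -50.0, -32.0]]
t 10.35 pos [457.5 180.1 193.9] F [0.2 0.4 0.7] w 0.87 q [ 0.79 -0.22 -0.86  0.04 -0.37 -1.63] yaz 133.6 z [ 0.387  0.37  -0.845]
```

View pics/side8z.png

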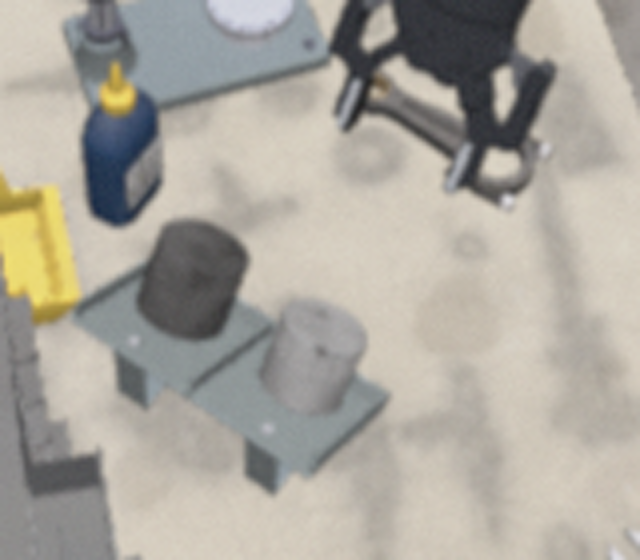

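View pics/top8.png

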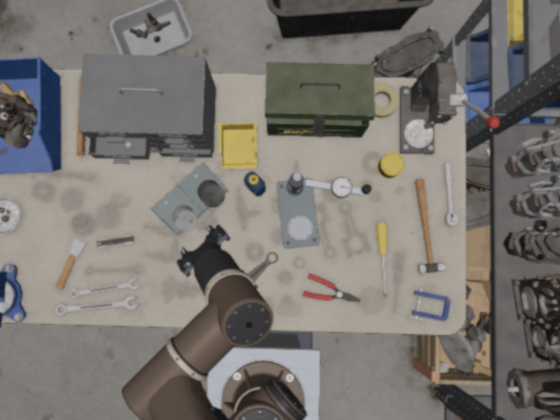

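Run:
```python
from meas import *
v,u=np.mgrid[:420,:560]
for n,tag,c,r in (("top",8,(300,230),20),("side",7,(283,210),18)):
    p,d,C=load(n,tag);z=C[...,2];s=(u-c[0])**2+(v-c[1])**2<r*r
    s2=(u-c[0])**2+(v-c[1])**2<25
    M=((abs(z-55)<14)&s).astype(np.uint8);M=cv2.morphologyEx(M,cv2.MORPH_OPEN,np.ones((3,3)));M=cv2.morphologyEx(M,cv2.MORPH_CLOSE,np.ones((3,3)))
    print(n,"z",np.median(z[s2]),circ_in_plane(M,n,[0,0,55]),M.sum(), "centroid",C[M>0].mean(0))
    # colour mask: table is bluish-light vs. stand
    g=p.astype(int);B=((g.sum(-1)>430)&s).astype(np.uint8);B=cv2.morphologyEx(B,cv2.MORPH_OPEN,np.ones((3,3)))
    print(" colour",circ_in_plane(B,n,[0,0,55]),B.sum(),g[c[1],c[0]])
p,d,C=load("top",8);z=C[...,2]
for nm,c,lo,hi,rr in (("knob",(366,189),195,225,12),("dial",(342,187),160,175,16),("coltop",(297,177),195,225,14)):
    M=((z>lo)&(z<hi)&((u-c[0])**2+(v-c[1])**2<rr*rr)).astype(np.uint8);M=cv2.morphologyEx(M,cv2.MORPH_OPEN,np.ones((2,2)));zz=np.median(z[M>0]);print(nm,zz,circ_in_plane(M,"top",[0,0,zz])[:2])
# stand base rect
M=((z>9)&(z<45)&(abs(u-298)<40)&(abs(v-210)<50)).astype(np.uint8);M=cv2.morphologyEx(((z>9)&(z<80)&(abs(u-296)<28)&(abs(v-212)<45)).astype(np.uint8),cv2.MORPH_OPEN,np.ones((3,3)));cs,_=cv2.findContours(M,0,1);b=max(cs,key=cv2.contourArea)
W=np.array([ray("top",*q[0],23) for q in b])[:,:2].astype(np.float32);print(cv2.minAreaRect(W),"z",np.median(z[(M>0)&(z<45)]))
```

```text
top z 56.10605144632578 (array([495.45, -92.48,  55.  ]), np.float64(33.71417541946953), array([-0., -0.,  1.]), np.float64(0.7397878061922591)) 486 centroid [495.13 -92.33  58.82]
 colour (array([496.53, -91.76,  55.  ]), np.float64(34.260759056430764), array([-0., -0.,  1.]), np.float64(0.9529714983198065)) 515 [168 168 175]
side z 55.857471865343086 (array([494.54, -87.99,  55.  ]), np.float64(35.31856725059018), array([-0., -0.,  1.]), np.float64(1.823526190975242)) 335 centroid [494.4  -87.75  54.8 ]
 colour (array([492.64, -89.33,  55.  ]), np.float64(62.68445848529623), array([-0., -0.,  1.]), np.float64(5.847782742298491)) 973 [207 210 220]
knob 205.2394660233295 (array([ 586.28, -255.25,  205.24]), np.float64(11.335236113971442))
dial 166.19037370832743 (array([ 595.05, -196.74,  166.19]), np.float64(26.24455020009172))
coltop 208.28383813889792 (array([611.06, -77.82, 208.28]), np.float64(10.052622931438979))
((539.963623046875, -86.1294174194336), (195.43846130371094, 103.78507232666016), 7.984346866607666) z 24.54738679730756
```

Run:
```python
from rk import *
st();R,z=tilt()
c=np.array([504.5,223.5,90]);print("target",c+45*z)
plan([(c-60*z,R),(c+44*z,R)],step=.03,maxrows=16,grip=.74)
```

```text
t 10.35 pos [457.5 180.1 193.9] F [0.2 0.4 0.7] w 0.87 q [ 0.79 -0.22 -0.86  0.04 -0.37 -1.63] yaz 133.6 z [ 0.387  0.37  -0.845]
target [521.79754338 239.91475576  51.83783567]
7 rows
0.0004 -0.0003 0.0207 0 0.1 0 0.74; 0.0004 -0.0003 0.0207 0.1 0.1 0.1 0.74; 0.0003 -0.0003 0.0206 0 0.2 0 0.74; 0 0 0.026 0 0 0 0.74; 0 0 0.026 0 0 0 0.74; 0 0 0.026 0 0 0 0.74; -0.0001 0 0.026 0 0 0 0.74
```

```bash
cat > ik.py <<'E'
import numpy as np
from scipy.optimize import least_squares
D=[ # q2 q3 q5 x y z
(.359,.011,-1.224,196,645.4,222.6),(.23,-.07,-1.28,453.1,403.2,266.4),(-.01,-.30,-1.29,444.6,-170.7,288.5),(.02,-.39,-1.17,452,-155.4,235.3),(.04,-.42,-1.10,454.2,-156.6,210.3),
(.33,-.05,-1.18,604.8,-262.3,213.5),(.28,.16,-1.45,599.1,-260.1,338.8),(.01,-.35,-1.22,451,-156.7,258.8),(.08,-.48,-1.01,451.3,-157.8,169.4),(.33,-.17,-1.10,572.1,-253.4,168.8),(.16,-.40,-1.03,478.9,-199.7,167.4),(.27,.07,-1.38,585.6,-256,301.2),(-.22,-.86,-.37,457.5,180.1,193.9)]
D=np.array(D)
def fk(p,q2,q3,q5):
    r0,z0,L1,a,L2,b,T=p
    r=r0+L1*np.sin(q2+a)+L2*np.cos(q2-q3+b)*1
    z=z0+L1*np.cos(q2+a)-L2*np.sin(q2-q3+b)
    t=q2-q3-q5
    return r+T*np.cos(t),z-T*np.sin(t)
rr=np.sqrt(np.hypot(D[:,3],D[:,4])**2-192**2)
def res(p):
    r,z=fk(p,D[:,0],D[:,1],D[:,2]);return np.r_[r-rr,z-D[:,5], .02*(p[0]),.02*(p[1]-150),5*p[3]]
best=None
for s in (1,):
    f=least_squares(res,[0,150,450,0,400,0,200]);
P=f.x
if __name__=="__main__":
    np.set_printoptions(suppress=True,precision=2);print(P,np.abs(f.fun[:-3]).max())
    def solve(r,z,t):
        g=least_squares(lambda q:np.array(fk(P,q[0],q[1],q[0]-q[1]-t))-[r,z],[-.2,-.8]);return g.x,g.x[0]-g.x[1]-t
    c=np.array([504.5,223.5,90]);zz=np.array([.384,.365,-.848])
    for k in (-60,-30,0,20,45):
        x=c+k*zz;print(k,solve(np.sqrt(x[0]**2+x[1]**2-192**2),x[2],np.pi/2-np.radians(32)))
E
python3 ik.py
```

```text
[  3.15 208.18 603.82   0.01 455.    -0.01 397.25] 4.397116519438839
-60 (array([-0.07, -0.9 ]), np.float64(-0.18581763048773126))
-30 (array([ 0.01, -0.91]), np.float64(-0.0955534894781046))
0 (array([ 0.09, -0.91]), np.float64(-0.008801650295658492))
20 (array([ 0.14, -0.92]), np.float64(0.04646231657133759))
45 (array([ 0.21, -0.92]), np.float64(0.11205967790656013))
```

```bash
cat >> ik.py <<'E'
def solve(r,z,t):
    g=least_squares(lambda q:np.array(fk(P,q[0],q[1],q[0]-q[1]-t))-[r,z],[-.1,-.7]);return g.x,g.x[0]-g.x[1]-t
E
python3 - <<'E'
from ik import *
from rk import *
c=np.array([504.5,223.5,90]);_,n=tilt(t=32)
for th in (26,22,18,15):
    R,z=tilt(t=th)
    for back in (60,30,0):
        x=c+29*n+(17-back)*z;print(th,back,x.round(0),solve(np.sqrt(x[0]**2+x[1]**2-192**2),x[2],np.pi/2-np.radians(th)))
E
```

```text
26 60 [502. 221. 104.] (array([ 0.06817024, -0.81218939]), np.float64(-0.2366510902344645))
26 30 [512. 230.  77.] (array([ 0.13855387, -0.82229016]), np.float64(-0.1561666867044751))
26 0 [521. 239.  50.] (array([ 0.21042166, -0.82770231]), np.float64(-0.07888675459985173))
22 60 [504. 223. 105.] (array([ 0.08906052, -0.74599503]), np.float64(-0.3517683417698695))
22 30 [512. 231.  77.] (array([ 0.15313255, -0.75988825]), np.float64(-0.2738030928118915))
22 0 [520. 238.  50.] (array([ 0.21933981, -0.76944133]), np.float64(-0.19804274853943626))
18 60 [506. 225. 106.] (array([ 0.11573513, -0.68024699]), np.float64(-0.46065494809834695))
18 30 [513. 231.  78.] (array([ 0.17381414, -0.69779852]), np.float64(-0.38502439908006136))
18 0 [519. 238.  49.] (array([ 0.23447097, -0.7113153 ]), np.float64(-0.3108507970055614))
15 60 [508. 226. 107.] (array([ 0.13885346, -0.63120681]), np.float64(-0.5389366642594743))
15 30 [513. 232.  78.] (array([ 0.19264689, -0.65144282]), np.float64(-0.46490723161236647))
15 0 [519. 237.  49.] (array([ 0.24924955, -0.66784647]), np.float64(-0.3919009192958667))
```

Run:
```python
from rk import *
c=np.array([504.5,223.5,90]);_,n=tilt(t=32);R,z=tilt(t=22)
plan([(c+29*n+(17-60)*z,R)],step=.03,maxrows=16,grip=.74)
```

```text
4 rows
-0.0015 -0.0003 0.0272 0 2.6 0 0.74; -0.0027 -0.0002 0.0271 0 2.6 0.1 0.74; -0.004 -0.0003 0.0269 0.1 2.6 0 0.74; -0.0051 -0.0002 0.0267 0 2.6 0 0.74
```

```bash
python3 -m crank '-0.0015 -0.0003 0.0272 0 2.6 0 0.74; -0.0025 0 0.027 0 2.6 0 0.74; -0.004 0 0.025 0 2.6 0 0.74; -0.005 0 0.022 0 2.6 0 0.74; 0 0 0 0 0 0 0.74' >/dev/null
python3 - <<'E'
from rk import *
st()
c=np.array([504.5,223.5,90]);_,n=tilt(t=32);R,z=tilt(t=22)
plan([(c+29*n+(17-50)*z,R),(c+29*n+(17)*z,R)],step=.02,maxrows=16,grip=.74)
for nn in ("side","top"):
    p,d,C=grab(nn,9);T=tool()[0];Rm=tool()[1].as_matrix()
    Q=(C-T)@Rm
    M=(abs(Q[...,0])<30)&(abs(Q[...,1])<75)&(Q[...,2]>-70)&(Q[...,2]<60)&(abs(Q[...,1])>31)
    c_=cv2.boxFilter(M.astype(np.float32),-1,(3,3),normalize=False);M&=c_>=4
    q=Q[M];i=np.argsort(-q[:,2])[:10];print(nn,M.sum());print(q[i].round(0).tolist())
    a=p[210:350,220:380,::-1] if nn=="side" else p[150:290,110:270,::-1]
    cv2.imwrite(f"pics/{nn}9z.png",cv2.resize(a,None,fx=4,fy=4,interpolation=cv2.INTER_CUBIC))
E
```

```text
t 10.85 pos [506.8 220.3 114.7] F [-0.2 -1.5  0.4] w 0.872 q [ 0.77  0.08 -0.72  0.01 -0.39 -1.59] yaz 133.4 z [ 0.274  0.258 -0.927]
4 rows
0.0038 0.0039 0.0186 -0.1 0.1 -0.1 0.74; 0 0 0.0167 0 0 0 0.74; 0 0 0.0167 0 0 0 0.74; 0 0 0.0166 0 0 0 0.74
side 420
[[-22.0, -43.0, 60.0], [-17.0, -43.0, 60.0], [-18.0, 56.0, 60.0], [-1.0, -64.0, 59.0], [-2.0, 33.0, 59.0], [-18.0, -67.0, 58.0], [-12.0, -67.0, 58.0], [-11.0, -65.0, 58.0], [2.0, -64.0, 58.0], [-1.0, -65.0, 57.0]]
top 107
[[6.0, 52.0, 60.0], [-7.0, -66.0, 55.0], [-16.0, -70.0, 52.0], [-18.0, -72.0, 52.0], [-11.0, -68.0, 47.0], [-13.0, -70.0, 43.0], [-6.0, -67.0, 41.0], [-16.0, -72.0, 40.0], [-19.0, -74.0, 39.0], [-14.0, -73.0, 32.0]]
```

View pics/side9z.png

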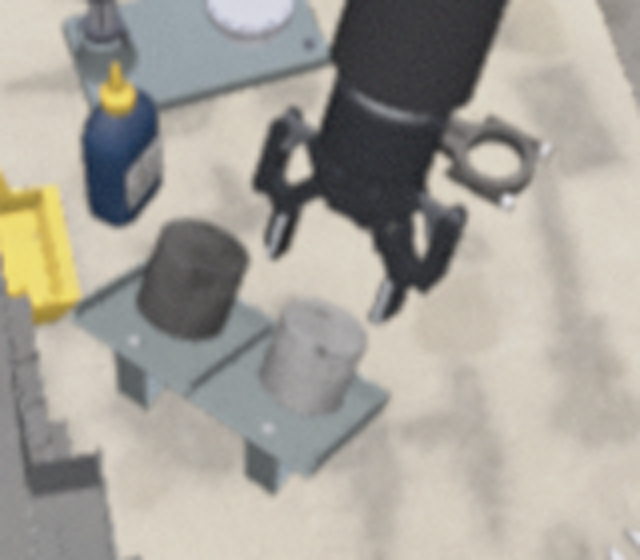

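View pics/top9z.png

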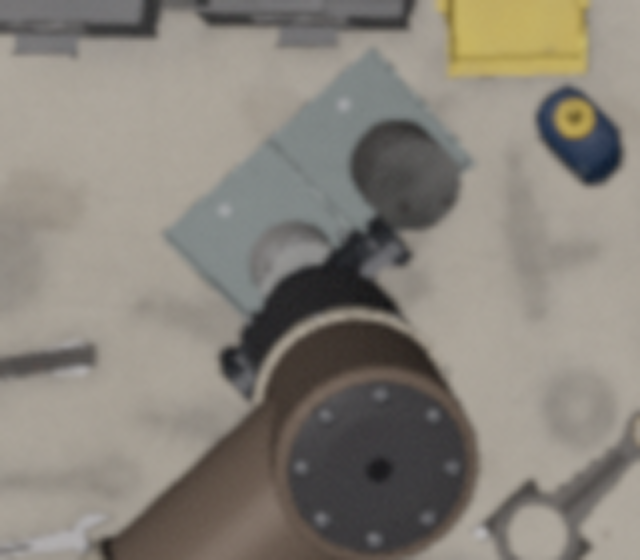

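Run:
```python
from rk import *
p,d,C=load("side",9);T,Rq,_=tool();Rm=Rq.as_matrix()
print(T)
Q=(C-T)@Rm
for s in (1,-1):
    M=(abs(Q[...,0])<25)&(Q[...,1]*s>25)&(Q[...,1]*s<65)&(Q[...,2]>-45)&(Q[...,2]<5)
    q=Q[M];i=np.argsort(-q[:,2])
    print(s,M.sum(),q[i[:8]].round(0).tolist()); print(np.median(q,0).round(1),np.percentile(q[:,1],[5,50,95]).round(1),np.percentile(q[:,0],[5,50,95]).round(1))
c=np.array([504.5,223.5,90]);print("crown in tool",(Rm.T@(c-T)).round(1))
_,n=tilt(t=32);print("axis in tool",(Rm.T@n).round(3))
```

```text
[505.45655778 219.19150293 115.78220275]
1 51 [[-10.0, 41.0, -19.0], [-10.0, 44.0, -20.0], [-11.0, 41.0, -22.0], [-13.0, 39.0, -22.0], [-9.0, 43.0, -22.0], [7.0, 49.0, -23.0], [-5.0, 43.0, -23.0], [-12.0, 38.0, -24.0]]
[ -9.   44.6 -31.5] [38.6 44.6 50.8] [-13.   -9.    4.8]
-1 53 [[5.0, -37.0, -18.0], [-3.0, -36.0, -19.0], [7.0, -37.0, -20.0], [-10.0, -42.0, -20.0], [-10.0, -35.0, -21.0], [-12.0, -37.0, -21.0], [-9.0, -39.0, -21.0], [-2.0, -38.0, -21.0]]
[ -8.3 -38.9 -31.2] [-48.6 -38.9 -36.2] [-12.8  -8.3   7.8]
crown in tool [ 7.7  3.8 24.7]
axis in tool [-0.17   0.001  0.986]
```

```bash
python3 -m crank '0.004 0.003 0.018 0 0 0 0.74; 0 0 0.0165 0 0 0 0.74; 0 0 0.0165 0 0 0 0.74; 0 0 0.012 0 0 0 0.74; 0 0 0 0 0 0 0.74'
python3 - <<'E'
from rk import *
st()
c=np.array([504.5,223.5,90]);_,n=tilt(t=32);R,z=tilt(t=22)
plan([(c+29*n+(17)*z,R)],step=.02,maxrows=16,grip=.74)
p,d,C=grab("side",10)
a=p[210:350,220:380,::-1];cv2.imwrite(f"pics/side10z.png",cv2.resize(a,None,fx=4,fy=4,interpolation=cv2.INTER_CUBIC))
E
```

```text
clock: 11.45
tool_pos: [519.8, 232.7, 61.7]
tcp_rot: [-1.014, 2.569, 0.206]
wrist_force: [-0.8, 0.5, 0.1]
width: 0.875
t 11.45 pos [519.8 232.7  61.7] F [-0.8  0.5  0.1] w 0.875 q [ 0.77  0.19 -0.77  0.03 -0.21 -1.62] yaz 133.1 z [ 0.284  0.267 -0.921]
1 rows
0.0007 0.0038 0.0128 -0.1 0.9 -0.4 0.74
```

View pics/side10z.png

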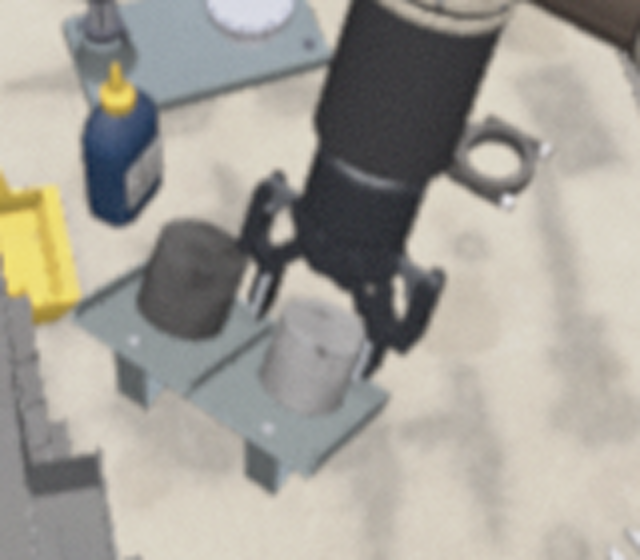

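```bash
python3 -m crank '0.001 0.003 0.012 0 0 0 0.74; 0 0 0 0 0 0 0.74; 0 0 0 0 0 0 0.3; 0 0 0 0 0 0 0.2; 0 0 0 0 0 0 0.2; 0 0 0 0 0 0 0.2' 40
python3 - <<'E'
from rk import *
st()
p,d,C=grab("side",11)
a=p[210:350,220:380,::-1];cv2.imwrite(f"pics/side11z.png",cv2.resize(a,None,fx=4,fy=4,interpolation=cv2.INTER_CUBIC))
E
```

```text
clock: 12.1
tool_pos: [520.5, 236.0, 57.2]
tcp_rot: [-1.009, 2.563, 0.209]
wrist_force: [0.4, 0.6, -4.0]
width: 0.699
t 12.1 pos [520.5 236.   57.2] F [ 0.4  0.6 -4. ] w 0.699 q [ 0.77  0.2  -0.78  0.05 -0.18 -1.64] yaz 133.0 z [ 0.29   0.271 -0.918]
```

View pics/side11z.png

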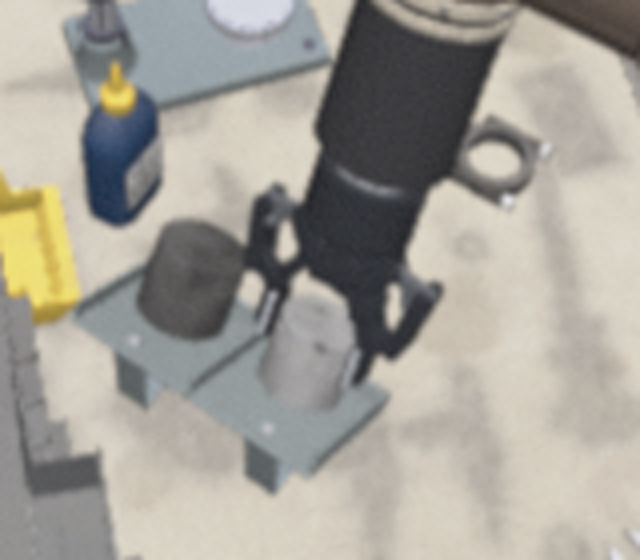

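```bash
python3 -m crank '0.0015 0 -0.008 0 0 0 0.1; 0.0025 0 -0.015 0 0 0 0.1; 0.0035 0 -0.02 0 0 0 0.1; 0.0035 0 -0.02 0 0 0 0.1; 0.0035 0 -0.02 0 0 0 0.1' 50
python3 - <<'E'
from rk import *
st()
p,d,C=grab("side",12)
a=p[180:320,220:380,::-1];cv2.imwrite(f"pics/side12z.png",cv2.resize(a,None,fx=4,fy=4,interpolation=cv2.INTER_CUBIC))
E
```

```text
clock: 12.65
tool_pos: [483.6, 201.8, 127.4]
tcp_rot: [-1.012, 2.571, 0.206]
wrist_force: [1.4, -0.5, -3.5]
width: 0.695
t 12.65 pos [483.6 201.8 127.4] F [ 1.4 -0.5 -3.5] w 0.695 q [ 0.78  0.01 -0.77  0.03 -0.39 -1.62] yaz 133.0 z [ 0.284  0.266 -0.921]
```

View pics/side12z.png

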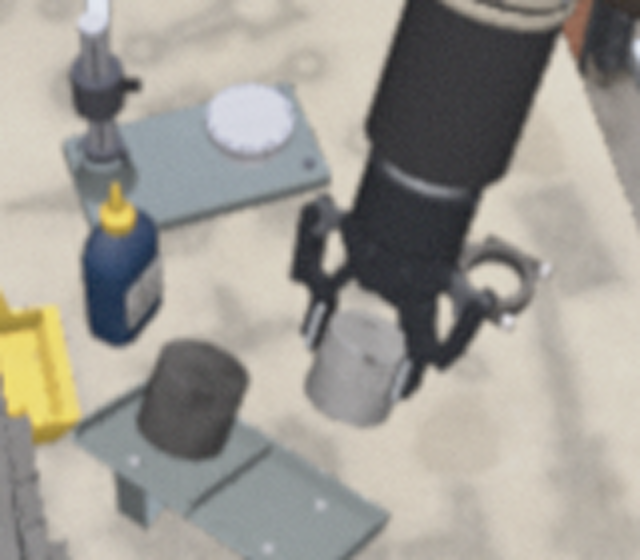

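```bash
cat > pl.py <<'E'
from rk import *
_,n0=tilt(t=32)
Tg=np.array([520.5,236.0,57.2]);Rg=Ro.from_rotvec([-1.009,2.563,.209]).as_matrix()
ct=Rg.T@(np.array([504.5,223.5,90])-Tg); nt=Rg.T@n0
def pose(crown,yaz,ct=ct,nt=nt):
    """tool pose putting crown at point, axis nt down, with tool y at azimuth yaz (approx)"""
    a=np.radians(yaz)
    # rotation taking nt->(0,0,-1), then yaw
    y=np.array([0,1.,0]);y=y-nt*(nt@y);y/=np.linalg.norm(y);x=np.cross(y,nt)
    F=np.c_[x,y,nt]; W=down(yaz).as_matrix()
    R=W@F.T
    return np.array(crown)-R@ct,Ro.from_matrix(R)
E
python3 - <<'E'
from pl import *
print("crown in tool",ct,"axis",nt)
P,R=pose([495,-91,190],100);print(P,R.as_matrix()[:,2])
plan([(P,R)],arc=True,step=.035,maxrows=16,grip=.1)
E
```

```text
crown in tool [  5.55262791   1.7690624  -38.13304003] axis [-0.14991077  0.00465246  0.98868858]
[495.11503154 -92.95809623 151.47413042] [-0.14683612 -0.03056201 -0.98868858]
9 rows
0.0127 -0.0303 -0.008 0.5 3.4 3.7 0.1; 0.0129 -0.0302 -0.0077 0.5 3.5 3.7 0.1; 0.0133 -0.03 -0.0071 0.5 3.4 3.6 0.1; 0.0136 -0.0298 -0.0065 0.5 3.4 3.7 0.1; 0.0139 -0.0297 -0.0058 0.5 3.4 3.7 0.1; 0.0142 -0.0295 -0.0048 0.5 3.5 3.7 0.1; 0.0143 -0.0295 -0.0039 0.5 3.4 3.6 0.1; 0.0146 -0.0293 -0.0026 0.5 3.4 3.7 0.1
0.0146 -0.0292 -0.0014 0.5 3.5 3.7 0.1
```

```bash
python3 -m crank '0.008 0 -0.025 0 0 0 0.1; 0.008 -0.01 -0.025 0 1 1 0.1; 0.013 -0.03 -0.006 0.5 3.4 3.7 0.1; 0.013 -0.03 -0.005 0.5 3.4 3.7 0.1; 0.0135 -0.03 -0.004 0.5 3.4 3.7 0.1; 0.0135 -0.03 -0.004 0.5 3.4 3.7 0.1; 0.0135 -0.03 -0.003 0.5 3.4 3.7 0.1; 0.014 -0.03 -0.002 0.5 3.4 3.7 0.1'
python3 - <<'E'
from pl import *
st();P,R=pose([495,-91,200],100)
plan([(P,R)],arc=True,step=.035,maxrows=16,grip=.1)
E
```

```text
clock: 13.5
tool_pos: [486.2, -32.1, 174.7]
tcp_rot: [-0.528, 3.095, 0.06]
wrist_force: [0.9, 0.1, -4.1]
width: 0.695
t 13.5 pos [486.2 -32.1 174.7] F [ 0.9  0.1 -4.1] w 0.695 q [ 0.31  0.09 -0.44 -0.04 -1.03 -1.52] yaz 109.4 z [-0.005  0.038 -0.999]
2 rows
0.0049 -0.0304 0.0054 0.9 4.5 4.8 0.1; 0.004 -0.0308 0.0063 0.8 4.4 4.7 0.1
```

```bash
python3 -m crank '0.005 -0.03 0.001 0.9 4.5 4.8 0.1; 0.004 -0.025 0.001 0.8 4.4 4.7 0.1; 0 0 0 0 0 0 0.1'
python3 - <<'E'
from pl import *
st();P,R=pose([495,-91,200],100)
plan([(P,R)],arc=True,step=.035,maxrows=16,grip=.1)
for n in ("top","side"):
    p,d,C=grab(n,13)
    a=p[120:260,200:360,::-1];cv2.imwrite(f"pics/{n}13z.png",cv2.resize(a,None,fx=4,fy=4,interpolation=cv2.INTER_CUBIC))
E
```

```text
clock: 13.8
tool_pos: [493.4, -92.1, 171.2]
tcp_rot: [0.242, -2.974, 0.028]
wrist_force: [0.1, 0.5, -4.7]
width: 0.697
t 13.8 pos [493.4 -92.1 171.2] F [ 0.1  0.5 -4.7] w 0.697 q [ 0.21  0.21 -0.33 -0.   -1.19 -1.61] yaz 99.3 z [-0.155 -0.031 -0.987]
1 rows
-0.0031 -0.001 0.0093 0 -0.5 -0.7 0.1
```

View pics/side13z.png

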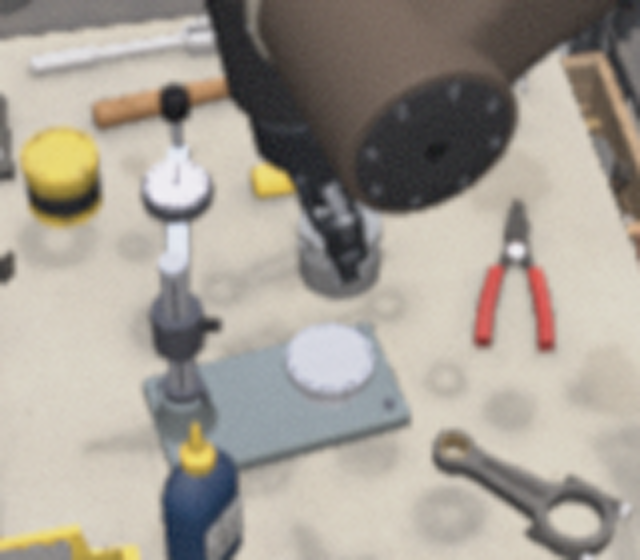

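View pics/top13z.png

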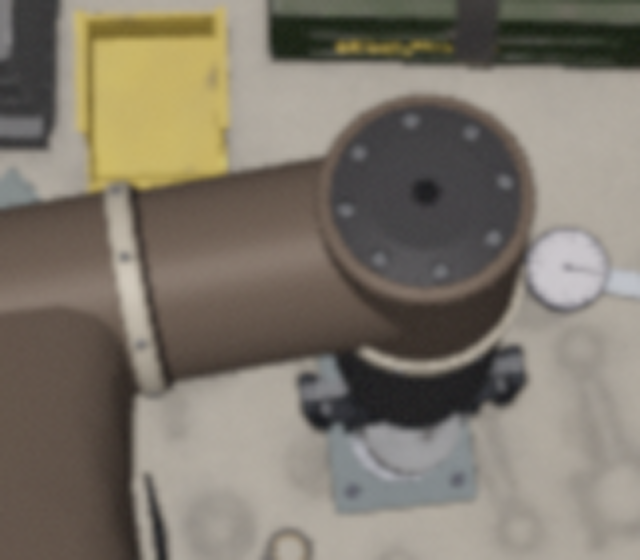

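```bash
cat > cyl.py <<'E'
from meas import *
def cyl(C,p,lo,hi,c0,verb=True,tilt=True):
    z=C[...,2]
    g=p.astype(int);sat=g.max(-1)-g.min(-1);bright=g.mean(-1)
    M=(np.hypot(C[...,0]-c0[0],C[...,1]-c0[1])<42)&(z>lo)&(z<hi)&(bright>95)&(sat<40)
    X=C[M]
    def f(x):
        a=np.array([x[2],x[3],1.]);a/=np.linalg.norm(a);q=X-[x[0],x[1],(lo+hi)/2];q=q-np.outer(q@a,a);return np.linalg.norm(q,axis=1)-30.5
    s=least_squares(lambda x:np.r_[f([*x[:2],*(x[2:] if tilt else (0,0))]),3*x[2:]*(1)],[*c0,0,0],loss='soft_l1',f_scale=4)
    if verb:print("cyl n",len(X),"centre",s.x[:2].round(1),"tilt deg",np.degrees(s.x[2:]).round(1),"rms",np.std(f(s.x)).round(2))
    return M,s.x
E
python3 - <<'E'
from cyl import *
p,d,C=load("side",13)
M,x=cyl(C,p,150,196,(495,-91))
cyl(C,p,150,196,(495,-91),tilt=False)
b=p.copy();b[M]=[255,0,0];cv2.imwrite("pics/m13.png",cv2.resize(b[120:260,200:360,::-1],None,fx=4,fy=4))
zz=C[...,2][M];print(np.percentile(zz,[1,5,50,95,99]))
E
```

```text
cyl n 133 centre [487.8 -92.2] tilt deg [-1.   4.6] rms 1.96
cyl n 133 centre [487.8 -92.1] tilt deg [0. 0.] rms 2.12
[157.75 159.65 175.16 193.67 194.89]
```

View pics/m13.png

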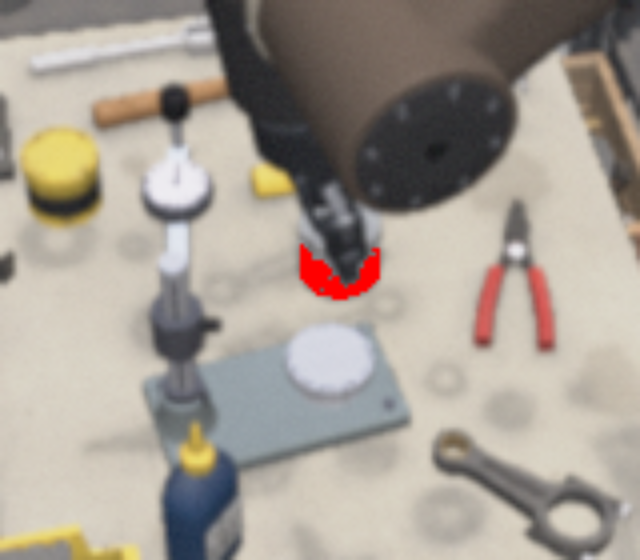

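Run:
```python
from pl import *
st();T,R,_=tool();_,Rt=pose([495,-91,200],100)
plan([(T+[6.5,3,-20],Rt),(T+[6.5,3,-78],Rt)],step=.02,maxrows=16,grip=.1)
```

```text
t 13.9 pos [492.7 -90.5 171.6] F [-0.6  0.4 -3.6] w 0.698 q [ 0.21  0.21 -0.33 -0.   -1.18 -1.61] yaz 99.6 z [-0.151 -0.029 -0.988]
5 rows
-0.005 0.001 0.0093 0.1 -0.1 -0.2 0.1; -0.0049 0.001 0.0094 0 -0.1 -0.2 0.1; -0.0029 0.0001 0.0191 0 0 0 0.1; -0.0029 0 0.0191 0 0 0 0.1; -0.0029 0.0001 0.0191 0 0 0 0.1
```

```bash
python3 -m crank '-0.005 0.001 0.0095 0 0 0 0.1; -0.005 0.001 0.0095 0 0 0 0.1; -0.003 0 0.019 0 0 0 0.1; -0.003 0 0.018 0 0 0 0.1; -0.0025 0 0.014 0 0 0 0.1; 0 0 0 0 0 0 0.1'
python3 - <<'E'
from cyl import *
st()
p,d,C=grab("side",14);T=tool()[0];st()
cv2.imwrite(f"pics/side14z.png",cv2.resize(p[140:280,210:370,::-1],None,fx=4,fy=4,interpolation=cv2.INTER_CUBIC))
M,x=cyl(C,p,85,125,T[:2]-[5,1]);cyl(C,p,85,125,T[:2]-[5,1],tilt=False);print(np.percentile(C[...,2][M],[1,5,50,95,99]))
E
```

```text
clock: 14.5
tool_pos: [499.3, -82.9, 96.0]
tcp_rot: [0.26, -2.984, 0.02]
wrist_force: [-0.0, 0.6, -3.7]
width: 0.701
t 14.5 pos [499.3 -82.9  96. ] F [-0.   0.6 -3.7] w 0.701 q [ 0.22  0.29 -0.41 -0.01 -1.01 -1.61] yaz 100.0 z [-0.14 -0.03 -0.99]
t 14.55 pos [499.9 -82.9  97. ] F [ 0.   1.1 -4.1] w 0.698 q [ 0.22  0.29 -0.41 -0.01 -1.01 -1.61] yaz 100.0 z [-0.14 -0.03 -0.99]
cyl n 124 centre [493.9 -83.6] tilt deg [-1.2  2.9] rms 2.38
cyl n 124 centre [494.  -83.9] tilt deg [0. 0.] rms 2.44
[ 85.93  87.34 101.56 122.49 124.57]
```

View pics/side14z.png

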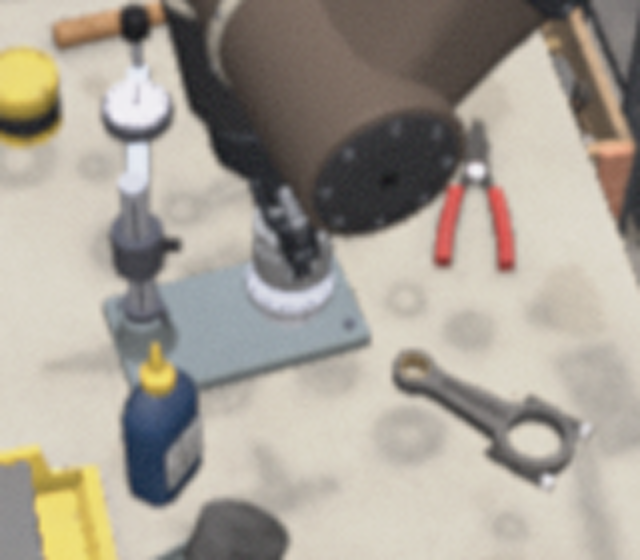

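Run:
```python
from pl import *
T,R,_=tool();_,Rt=pose([495,-91,200],100)
plan([(T+[0.5,-4,0],Rt),(T+[.5,-4,-18],Rt)],step=.02,maxrows=16,grip=.1)
```

```text
2 rows
0.0002 -0.004 0 0.2 0.3 0 0.1; -0.0027 0.0001 0.0178 0 0 0 0.1
```

```bash
python3 -m crank '0 -0.0045 0 0.2 0.3 0 0.1; 0 0 0 0 0 0 0.1; -0.0014 0 0.009 0 0 0 0.1; -0.0012 0 0.008 0 0 0 0.1; 0 0 0 0 0 0 0.1'
python3 - <<'E'
from cyl import *
p,d,C=grab("side",15);T=tool()[0];st()
cv2.imwrite(f"pics/side15z.png",cv2.resize(p[150:250,220:340,::-1],None,fx=6,fy=6,interpolation=cv2.INTER_CUBIC))
M,x=cyl(C,p,70,108,T[:2]-[5,1]);cyl(C,p,70,108,T[:2]-[5,1],tilt=False);
E
```

```text
clock: 15.05
tool_pos: [502.6, -86.9, 81.0]
tcp_rot: [0.264, -2.985, 0.027]
wrist_force: [0.4, -0.9, -3.2]
width: 0.695
t 15.1 pos [502.8 -86.9  81.5] F [-0.1 -0.1 -3. ] w 0.696 q [ 0.21  0.31 -0.43 -0.   -0.98 -1.61] yaz 100.1 z [-0.14 -0.03 -0.99]
cyl n 112 centre [496.9 -88. ] tilt deg [-0.   0.7] rms 2.08
cyl n 112 centre [496.9 -88. ] tilt deg [0. 0.] rms 2.09
```

View pics/side15z.png

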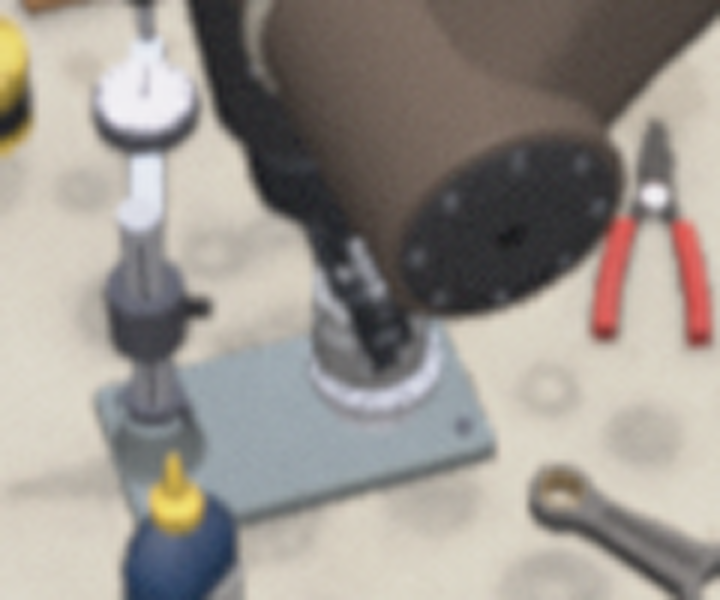

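```bash
python3 -m crank '0.002 0 0 0 0 0 0.1; 0 0 0 0 0 0 0.1; -0.0006 0 0.004 0 0 0 0.1; -0.0006 0 0.003 0 0 0 0.1; 0 0 0 0 0 0 0.1'
python3 - <<'E'
from cyl import *
p,d,C=grab("side",16);T=tool()[0];st()
M,x=cyl(C,p,66,102,T[:2]-[5,1]);cyl(C,p,66,102,T[:2]-[5,1],tilt=False);
E
```

```text
clock: 15.6
tool_pos: [501.2, -87.4, 74.5]
tcp_rot: [0.264, -2.986, 0.027]
wrist_force: [-0.9, -0.6, -2.7]
width: 0.7
t 15.65 pos [501.2 -87.4  74.7] F [-0.7 -0.9 -2.9] w 0.698 q [ 0.21  0.32 -0.44 -0.   -0.96 -1.61] yaz 100.1 z [-0.14 -0.03 -0.99]
cyl n 103 centre [495.6 -87.6] tilt deg [-2.2  5.1] rms 1.86
cyl n 103 centre [495.7 -87.9] tilt deg [0. 0.] rms 2.03
```

```bash
python3 -m crank '0.0005 0 0.002 0 0 0 0.1; 0 0 0.002 0 0 0 0.1; 0 0 0 0 0 0 0.1'; python3 -m crank '0 0 0.0015 0 0 0 0.1; 0 0 0 0 0 0 0.1'|tail -4;  python3 -m crank '0 0 0.0015 0 0 0 0.1; 0 0 0 0 0 0 0.1'|tail -4
```

```text
clock: 15.95
tool_pos: [500.1, -87.6, 70.5]
tcp_rot: [0.264, -2.986, 0.027]
wrist_force: [-0.3, -0.6, -3.3]
width: 0.7
tool_pos: [500.2, -87.6, 69.1]
tcp_rot: [0.264, -2.986, 0.027]
wrist_force: [0.2, -0.3, -3.7]
width: 0.699
tool_pos: [500.5, -87.5, 69.2]
tcp_rot: [0.266, -2.987, 0.028]
wrist_force: [-0.6, -0.6, -4.5]
width: 0.698
```

```bash
python3 -m crank '0 0 0.0015 0 0 0 0.1; 0 0 0 0 0 0 0.1'|tail -4;  python3 -m crank '0 0 0.001 0 0 0 0.1; 0 0 0 0 0 0 0.1'
```

```text
tool_pos: [500.9, -87.5, 69.1]
tcp_rot: [0.267, -2.988, 0.028]
wrist_force: [-0.5, 0.1, -2.7]
width: 0.701
clock: 16.75
tool_pos: [501.1, -87.4, 69.0]
tcp_rot: [0.267, -2.989, 0.029]
wrist_force: [-1.6, -0.8, -1.5]
width: 0.699
```

Run:
```python
from cyl import *
p,d,C=grab("side",17);T=tool()[0];st()
M,x=cyl(C,p,62,98,T[:2]-[5,1]);cyl(C,p,62,98,T[:2]-[5,1],tilt=False);
cv2.imwrite(f"pics/side17z.png",cv2.resize(p[150:250,220:340,::-1],None,fx=6,fy=6,interpolation=cv2.INTER_CUBIC))
```

```text
t 16.8 pos [501.2 -87.4  68.9] F [-0.4  0.9  2.8] w 0.694 q [ 0.21  0.32 -0.45  0.   -0.94 -1.61] yaz 100.3 z [-0.14 -0.03 -0.99]
cyl n 98 centre [495.6 -87.7] tilt deg [-4.2  5.5] rms 2.22
cyl n 98 centre [495.8 -88.2] tilt deg [0. 0.] rms 2.38
```

View pics/side17z.png

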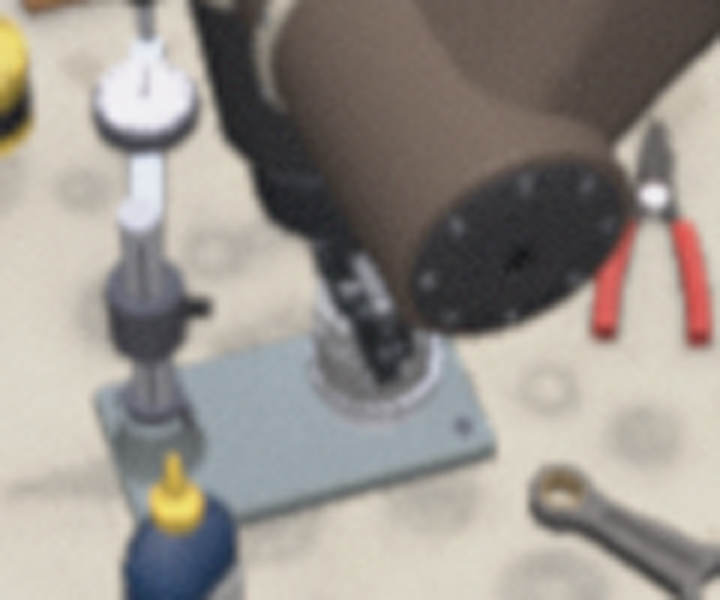

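```bash
python3 -m crank '0 0 0 0 0 0 0.5; 0 0 0 0 0 0 0.7; 0 0 0 0 0 0 0.8; 0 0 0 0 0 0 0.8; 0 0 -0.01 0 0 0 0.8; 0 0 -0.02 0 0 0 0.8; 0 0 -0.03 0 0 0 0.8; 0 0 -0.04 0 0 0 0.8'; python3 -m crank '0 0 -0.04 0 -1 0 0.8; -0.01 0.02 -0.04 0 -3 0 0.8; -0.02 0.04 -0.02 0 -3 0 0.8; -0.02 0.04 0 0 -2 0 0.8; -0.02 0.04 0 0 0 0 0.8; -0.02 0.04 0 0 0 0 0.8; -0.01 0.04 0 0 0 0 0.8'
python3 - <<'E'
from cyl import *
for n in ("top","side"):
    p,d,C=grab(n,18)
    cv2.imwrite(f"pics/{n}18z.png",cv2.resize(p[150:270,230:390,::-1],None,fx=4,fy=4,interpolation=cv2.INTER_CUBIC))
E
```

```text
clock: 17.6
tool_pos: [512.2, -85.0, 167.2]
tcp_rot: [0.265, -2.979, 0.03]
wrist_force: [1.3, -0.5, 0.1]
width: 0.9
clock: 18.3
tool_pos: [589.8, 155.8, 282.8]
tcp_rot: [-0.266, 3.099, -0.002]
wrist_force: [0.2, -0.4, -0.5]
width: 0.902
```

View pics/top18z.png

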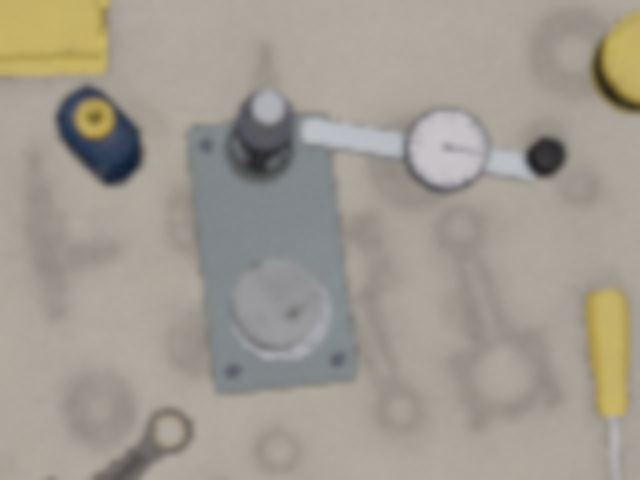

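View pics/side18z.png

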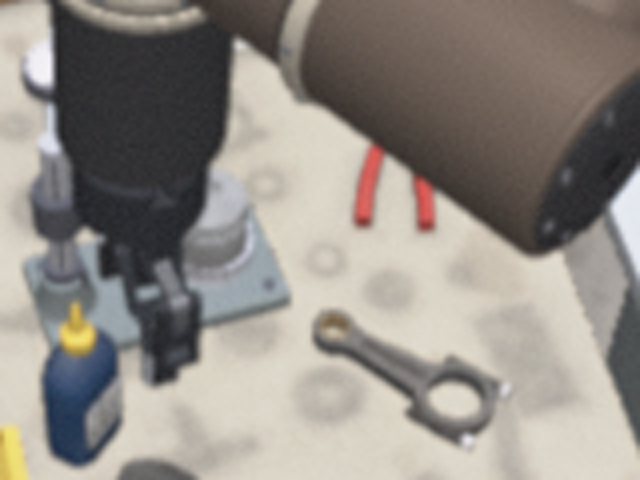

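Run:
```python
from cyl import *
v,u=np.mgrid[:420,:560]
p,d,C=load("top",18);z=C[...,2];s=(u-300)**2+(v-226)**2<20**2
M=((z>88)&s).astype(np.uint8);M=cv2.morphologyEx(M,cv2.MORPH_OPEN,np.ones((3,3)))
print("crown z",np.median(z[M>0]),circ_in_plane(M,"top",[0,0,108.5]),M.sum(),"cent",C[M>0].mean(0))
k,m,r=plane(C[M>0]);print("tilt",np.degrees(np.arctan(k[:2])))
# image circle by Hough/edge on gray
g=cv2.cvtColor(p,cv2.COLOR_RGB2GRAY);a=cv2.resize(g[195:260,265:335],None,fx=8,fy=8,interpolation=cv2.INTER_CUBIC)
h=cv2.HoughCircles(cv2.GaussianBlur(a,(0,0),4),cv2.HOUGH_GRADIENT,1,10,param1=40,param2=15,minRadius=80,maxRadius=120);print(h[0][:6] if h is not None else None)
if h is not None:
    for x,y,r in h[0][:6]:
        U=(x+.5)/8-.5+265;V=(y+.5)/8-.5+195;print(U,V,r/8,ray("top",U,V,108.5).round(1),ray("top",U,V,55).round(1))
```

```text
crown z 108.79521506631069 (array([497.81, -88.32, 108.5 ]), np.float64(29.226598321999344), array([-0., -0.,  1.]), np.float64(0.725705579785993)) 399 cent [497.22 -88.06 115.72]
tilt [-0.25  0.16]
None
```

```bash
cat > edge.py <<'E'
from cyl import *
def edgefit(p,n,c,z,R,win=4.5,angs=range(0,360,4)):
    """radial edge search: world circle radius R about c at height z, +-win mm"""
    g=cv2.GaussianBlur(cv2.cvtColor(p,cv2.COLOR_RGB2GRAY).astype(np.float32),(0,0),.6);c=np.array(c,float);pts=[]
    rs=np.arange(R-win,R+win+.01,.3)
    for a in np.radians(list(angs)):
        uv=np.array([proj(n,[c[0]+r*np.cos(a),c[1]+r*np.sin(a),z]) for r in rs],np.float32)
        I=cv2.remap(g,uv[None,:,0],uv[None,:,1],cv2.INTER_CUBIC)[0]
        G=np.abs(np.gradient(I));i=G.argmax()
        if G[i]>.8 and 0<i<len(rs)-1: pts.append([c[0]+rs[i]*np.cos(a),c[1]+rs[i]*np.sin(a)])
    q=np.array(pts)
    f=least_squares(lambda x:np.hypot(q[:,0]-x[0],q[:,1]-x[1])-R,c,loss='soft_l1',f_scale=.7)
    return f.x,len(q),np.median(abs(f.fun))
E
python3 - <<'E'
from edge import *
p8=load("top",8)[0];p18=load("top",18)[0];s7=load("side",7)[0];s2=load("side",4)[0]
for nm,p,n,z,R,c in (("table",p8,"top",55,35,(496,-92)),("crown",p18,"top",108.5,30.5,(497.5,-88.5)),("table rim in 18",p18,"top",55,35,(496,-92)),("table side7",s7,"side",55,35,(494.5,-90)),("table side4",s2,"side",55,35,(494.5,-90))):
    for _ in range(3):
        x,k,e=edgefit(p,n,c,z,R);c=x
    print(nm,x.round(1),k,e.round(2))
E
```

```text
Traceback (most recent call last):
  File "edge.py", line 7, in edgefit
    uv=np.array([proj(n,[c[0]+r*np.cos(a),c[1]+r*np.sin(a),z]) for r in rs],np.float32)
                 ~~~~^^^^^^^^^^^^^^^^^^^^^^^^^^^^^^^^^^^^^^^^^
  File "h.py", line 14, in proj
    c=imaging.camera_params(n);q=c["view"][:3,:3]@np.asarray(X,float)+c["view"][:3,3]
ValueError: time passes only in moves, steps and waits
```

```bash
sed -i 's/^from workcell import env, imaging, order/from workcell import env, imaging as _im, order\nclass imaging:\n    _c={}\n    grab_frame=staticmethod(_im.grab_frame)\n    @classmethod\n    def camera_params(k,n):\n        if n not in k._c:k._c[n]=_im.camera_params(n)\n        return k._c[n]/' h.py
python3 - <<'E'
from edge import *
p8=load("top",8)[0];p18=load("top",18)[0];s7=load("side",7)[0];s2=load("side",4)[0]
for nm,p,n,z,R,c in (("table",p8,"top",55,35,(496,-92)),("crown",p18,"top",108.5,30.5,(497.5,-88.5)),("table rim in 18",p18,"top",55,35,(496,-92)),("table side7",s7,"side",55,35,(494.5,-90)),("table side4",s2,"side",55,35,(494.5,-90))):
    for _ in range(3):
        x,k,e=edgefit(p,n,c,z,R);c=x
    print(nm,x.round(1),k,e.round(2))
st()
E
```

```text
table [496.4 -91.4] 89 0.9
crown [496.8 -89.2] 61 1.66
table rim in 18 [499.2 -93.7] 66 1.37
table side7 [493.6 -90.5] 89 1.68
table side4 [493.9 -90.8] 88 1.74
t 18.4 pos [589.6 158.1 282. ] F [-0.4 -1.  -0.2] w 0.898 q [ 0.59  0.2  -0.08  0.02 -1.26 -1.99] yaz 100.0 z [ 0.03  0.   -1.  ]
```

Run:
```python
from rk import *
plan([([496.5,-90,190],down(98))],arc=True,step=.045,maxrows=16,grip=.9)
```

```text
7 rows
0.0134 -0.0387 0.0129 0 0.2 0.3 0.9; 0.0155 -0.037 0.0129 -0.1 0.3 0.3 0.9; 0.0176 -0.0351 0.0128 0 0.2 0.3 0.9; 0.0194 -0.0331 0.0129 0 0.3 0.3 0.9; 0.021 -0.031 0.0129 0 0.2 0.3 0.9; 0.0225 -0.0288 0.013 -0.1 0.3 0.2 0.9; 0.0239 -0.0265 0.013 0 0.2 0.3 0.9
```

```bash
python3 -m crank '0.0135 -0.0385 0.004 0 0.2 0.3 0.9; 0.0155 -0.037 0.006 0 0.3 0.3 0.9; 0.0175 -0.035 0.01 0 0.2 0.3 0.9; 0.0195 -0.033 0.014 0 0.3 0.3 0.9; 0.021 -0.031 0.014 0 0.2 0.3 0.9; 0.0225 -0.029 0.014 0 0.3 0.2 0.9; 0.024 -0.0265 0.014 0 0.2 0.3 0.9; 0 0 0 0 0 0 0.9' >/dev/null
python3 - <<'E'
from rk import *
st();plan([([496,-90,150],down(98))],step=.045,maxrows=16,grip=.9)
E
```

```text
t 19.2 pos [492.2 -97.3 206.7] F [0.4 0.4 0.5] w 0.946 q [ 0.2   0.08 -0.39  0.   -1.09 -1.63] yaz 98.3 z [ 0.004 -0.003 -1.   ]
2 rows
-0.0023 0.0035 0.0283 -0.1 0.1 0.2 0.9; -0.0023 0.0034 0.0284 -0.1 0.1 0.1 0.9
```

```bash
python3 -m crank '-0.0023 0.0035 0.028 0 0 0 0.9; -0.0023 0.0035 0.028 0 0 0 0.9; 0 0 0 0 0 0 0.9' >/dev/null
python3 - <<'E'
from rk import *
st();plan([([495.5,-91,125],down(98)),([495.5,-91,65],down(98))],step=.02,maxrows=16,grip=.9)
E
```

```text
t 19.5 pos [496.9 -91.7 152.9] F [ 0.  -0.4  0.2] w 0.949 q [ 0.21  0.13 -0.47  0.01 -0.96 -1.64] yaz 98.1 z [ 0.009 -0.003 -1.   ]
6 rows
0.0007 0.0005 0.014 -0.1 0.3 0.1 0.9; 0.0007 0.0005 0.0139 -0.1 0.2 0.1 0.9; 0 0 0.015 0 0 0 0.9; 0 0 0.015 0 0 0 0.9; 0 0 0.015 0 0 0 0.9; 0 0.0001 0.015 0 0 0 0.9
```

```bash
python3 -m crank '0.0007 0 0.014 0 0.2 0 0.9; 0.0007 0 0.014 0 0.2 0 0.9; 0 0 0.015 0 0 0 0.9; 0 0 0.015 0 0 0 0.9; 0 0 0.013 0 0 0 0.9; 0 0 0.012 0 0 0 0.9; 0 0 0 0 0 0 0.9'
python3 - <<'E'
from rk import *
st();go([495.5,-91,68],down(98))
p,d,C=grab("side",19)
cv2.imwrite(f"pics/side19z.png",cv2.resize(p[150:250,220:340,::-1],None,fx=6,fy=6,interpolation=cv2.INTER_CUBIC))
E
```

```text
clock: 20.2
tool_pos: [501.8, -91.8, 74.6]
tcp_rot: [-0.229, 3.122, -0.009]
wrist_force: [0.1, -0.0, 0.1]
width: 0.95
t 20.2 pos [501.8 -91.8  74.6] F [ 0.1 -0.   0.1] w 0.95 q [ 0.21  0.24 -0.56  0.01 -0.77 -1.64] yaz 98.4 z [ 0.012 -0.005 -1.   ]
shift m [0.0062 0.0018 0.0065] turn deg [-0.37  0.62  0.37]
```

View pics/side19z.png

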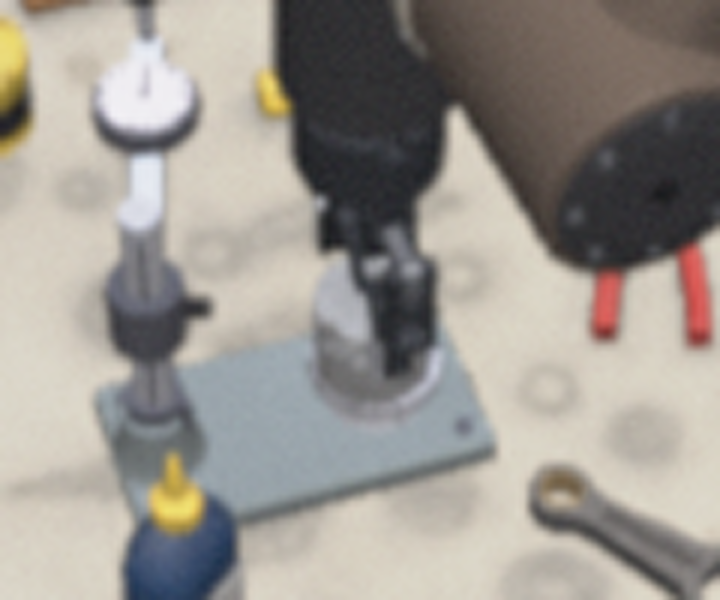

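Run:
```python
from rk import *
p,d,C=load("side",19)
g=p.astype(int).mean(-1);z=C[...,2]
M=(g<70)&(abs(C[...,0]-497)<50)&(C[...,1]<-20)&(C[...,1]>-80)&(z>70)&(z<130)
for lo in range(80,130,10):
    m=M&(z>=lo)&(z<lo+10);q=C[m];print(lo,len(q),np.percentile(q[:,0],[5,50,95]).round(0) if len(q) else "",np.percentile(q[:,1],[5,50,95]).round(0) if len(q) else "")
m2=(C[...,1]>-85)&(C[...,1]<-30)&(abs(C[...,0]-497)<40)&(z>60)&(z<100)
for lo in range(60,100,10):
    m=m2&(z>=lo)&(z<lo+10);q=C[m];print("all",lo,len(q),np.percentile(q[:,0],[5,50,95]).round(0),np.percentile(q[:,1],[5,50,95]).round(0))
```

```text
80 0  
90 0  
100 4 [490. 494. 496.] [-42. -39. -36.]
110 8 [488. 493. 499.] [-40. -38. -37.]
120 1 [499. 499. 499.] [-37. -37. -37.]
all 60 36 [469. 496. 519.] [-75. -61. -55.]
all 70 35 [474. 506. 525.] [-78. -64. -58.]
all 80 19 [477. 510. 524.] [-80. -65. -58.]
all 90 19 [504. 515. 523.] [-77. -64. -56.]
```

```bash
python3 -m crank '0.002 0 0.006 0 0.4 0 0.9; 0 0 0 0 0 0 0.9; 0 0 0 0 0 0 0.6; 0 0 0 0 0 0 0.5; 0 0 0 0 0 0 0.4; 0 0 0 0 0 0 0.3; 0 0 0 0 0 0 0.2; 0 0 0 0 0 0 0.2' 25
python3 - <<'E'
from cyl import *
st()
p,d,C=grab("side",20)
M,x=cyl(C,p,60,98,(497,-90));cyl(C,p,60,98,(497,-90),tilt=False)
cv2.imwrite(f"pics/side20z.png",cv2.resize(p[150:250,220:340,::-1],None,fx=6,fy=6,interpolation=cv2.INTER_CUBIC))
E
```

```text
clock: 21.05
tool_pos: [502.2, -91.4, 71.7]
tcp_rot: [-0.23, 3.124, -0.009]
wrist_force: [-0.3, 1.4, -0.0]
width: 0.699
t 21.05 pos [502.2 -91.4  71.7] F [-0.3  1.4 -0. ] w 0.699 q [ 0.21  0.24 -0.56  0.01 -0.77 -1.64] yaz 98.4 z [ 0.01 -0.01 -1.  ]
cyl n 103 centre [496.3 -91.1] tilt deg [-3.4  6.9] rms 2.63
cyl n 103 centre [496.9 -91.9] tilt deg [0. 0.] rms 2.78
```

View pics/side20z.png

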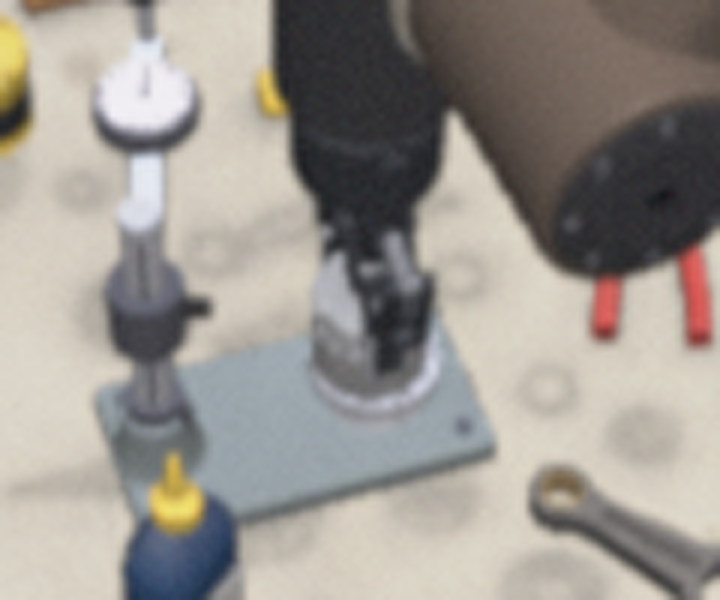

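```bash
python3 -m crank '0 0 -0.002 0 0 0 0.2; 0.002 0 0 0 0 0 0.2; 0 0 0 0 0 0 0.2'
python3 -m crank '0 0 0.0015 0 0 0 0.2; 0 0 0.0015 0 0 0 0.2; 0 0 0 0 0 0 0.2'
```

```text
clock: 21.4
tool_pos: [498.8, -92.1, 72.9]
tcp_rot: [-0.229, 3.127, -0.009]
wrist_force: [-0.0, 1.4, -2.8]
width: 0.708
clock: 21.7
tool_pos: [498.9, -92.2, 72.0]
tcp_rot: [-0.23, 3.126, -0.01]
wrist_force: [-0.4, -0.7, -3.8]
width: 0.705
```

```bash
python3 -m crank '-0.0015 0.0005 0 0 0 0 0.2; 0 0 0.0008 0 0 0 0.2; 0 0 0 0 0 0 0.2'
python3 - <<'E'
from cyl import *
p,d,C=grab("side",21)
M,x=cyl(C,p,60,98,(497,-90));cyl(C,p,60,98,(497,-90),tilt=False);st()
E
```

```text
clock: 22.0
tool_pos: [500.7, -91.4, 71.7]
tcp_rot: [-0.231, 3.125, -0.01]
wrist_force: [-1.8, 1.1, 1.4]
width: 0.699
cyl n 105 centre [494.4 -91.9] tilt deg [-2.8  3.8] rms 2.04
cyl n 105 centre [494.6 -92.3] tilt deg [0. 0.] rms 2.13
t 22.05 pos [500.7 -91.4  71.7] F [-2.7  1.5  1.9] w 0.704 q [ 0.21  0.24 -0.56  0.01 -0.77 -1.64] yaz 98.4 z [ 0.01 -0.01 -1.  ]
```

```bash
python3 -m crank '0 0 0 0 0 0 0.5; 0 0 0 0 0 0 0.7; 0 0 0 0 0 0 0.8; 0 0 0 0 0 0 0.8; 0 0 -0.02 0 0 0 0.8; 0 0 -0.04 0 0 0 0.8; 0 0 -0.045 0 0 0 0.8; 0 0 -0.045 0 0 0 0.8' | head -2; python3 -m crank '-0.01 0.03 -0.03 0 0 0 0.8; -0.01 0.045 0 0 0 0 0.8; -0.01 0.045 0 0 0 0 0.8; -0.01 0.045 0 0 0 0 0.8; 0 0.045 0 0 0 0 0.8; 0 0.04 0 0 0 0 0.8' | head -2
python3 - <<'E'
from edge import *
p,d,C=grab("top",22);v,u=np.mgrid[:420,:560];z=C[...,2];s=(u-300)**2+(v-227)**2<20**2
M=((z>88)&s).astype(np.uint8);M=cv2.morphologyEx(M,cv2.MORPH_OPEN,np.ones((3,3)))
print("crown z",np.median(z[M>0]),circ_in_plane(M,"top",[0,0,108.5]),M.sum())
k,m,r=plane(C[M>0]);print("tilt",np.degrees(np.arctan(k[:2])))
c=(496,-92)
for _ in range(3): c,n,e=edgefit(p,"top",c,108.5,30.5,3.5)
print("edge",c,n,e)
cv2.imwrite(f"pics/top22z.png",cv2.resize(p[170:250,250:350,::-1],None,fx=6,fy=6,interpolation=cv2.INTER_CUBIC))
p,d,C=grab("side",22);cyl(C,p,66,108,(495,-91)); cyl(C,p,66,108,(495,-91),tilt=False)
cv2.imwrite(f"pics/side22z.png",cv2.resize(p[150:250,220:340,::-1],None,fx=6,fy=6,interpolation=cv2.INTER_CUBIC))
st()
E
```

```text
clock: 22.85
tool_pos: [495.9, -91.2, 219.3]
clock: 23.45
tool_pos: [503.7, 167.3, 258.7]
crown z 108.81425565938045 (array([497.2 , -92.34, 108.5 ]), np.float64(29.500737997303823), array([-0., -0.,  1.]), np.float64(0.7578051319636911)) 404
tilt [-0.24 -0.3 ]
edge [495.   -90.72] 43 0.6589620399103033
cyl n 188 centre [477.7 -84.5] tilt deg [-198.8  107.6] rms 4.63
cyl n 188 centre [492.6 -92.1] tilt deg [0. 0.] rms 7.06
t 23.55 pos [503.6 169.3 258.3] F [-0.6 -0.  -0.4] w 0.9 q [ 0.7   0.09 -0.26  0.01 -1.21 -2.13] yaz 98.1 z [ 0.01 -0.   -1.  ]
```

View pics/top22z.png

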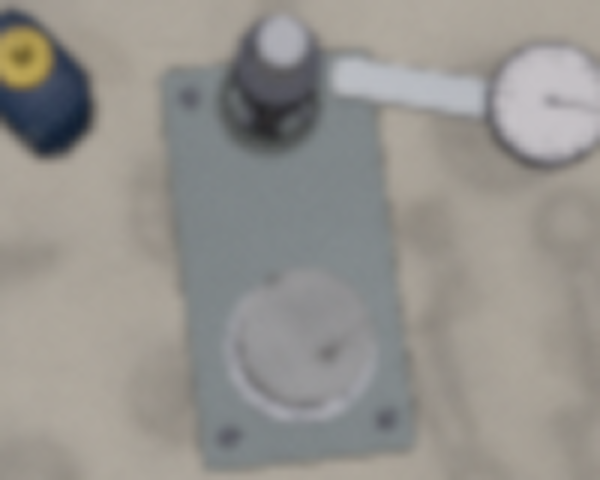

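View pics/side22z.png

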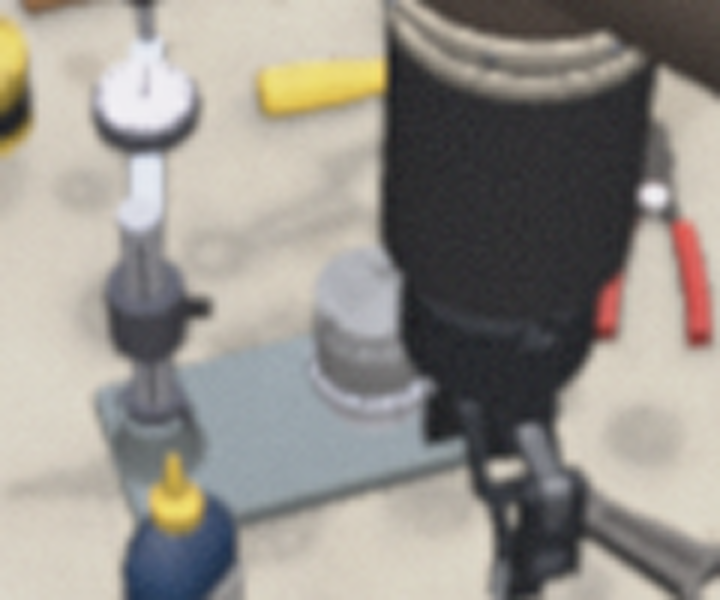

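Run:
```python
from rk import *
plan([([586,-255,265],down(172))],arc=True,step=.047,maxrows=16,grip=-.05)
```

```text
11 rows
-0.015 -0.034 -0.0003 -0.1 0 -6.7 -0.05; -0.0085 -0.0367 -0.0003 0 0.1 -6.7 -0.05; -0.0015 -0.0384 -0.0004 -0.1 0 -6.7 -0.05; 0.0058 -0.0386 -0.0004 0 0 -6.8 -0.05; 0.0131 -0.0374 -0.0005 -0.1 0 -6.7 -0.05; 0.0203 -0.0348 -0.0005 -0.1 0.1 -6.7 -0.05; 0.0268 -0.031 -0.0006 0 0 -6.7 -0.05; 0.0325 -0.0257 -0.0006 -0.1 0 -6.7 -0.05
0.0374 -0.0196 -0.0007 0 0.1 -6.7 -0.05; 0.041 -0.0124 -0.0006 -0.1 0 -6.7 -0.05; 0.0432 -0.0047 -0.0006 -0.1 0 -6.8 -0.05
```

```bash
python3 -m crank '-0.015 -0.034 -0.002 0 0 -6.7 0.5; -0.0085 -0.0365 -0.002 0 0 -6.7 -0.05; -0.0015 -0.0385 -0.001 0 0 -6.7 -0.05; 0.006 -0.0385 -0.001 0 0 -6.7 -0.05; 0.013 -0.0375 -0.0005 0 0 -6.7 -0.05; 0.0205 -0.035 -0.0005 0 0 -6.7 -0.05; 0.027 -0.031 -0.0005 0 0 -6.7 -0.05; 0.0325 -0.0255 -0.0005 0 0 -6.7 -0.05' >/dev/null
python3 - <<'E'
from rk import *
st();plan([([586,-255,250],down(172))],arc=True,step=.047,maxrows=16,grip=-.05)
E
```

```text
t 24.35 pos [ 604.1 -131.8  267.8] F [ 0.5  0.4 -0.5] w 0.474 q [ 0.1   0.23 -0.06  0.01 -1.26 -0.55] yaz 154.5 z [ 0.011 -0.004 -1.   ]
3 rows
0.0384 -0.0147 0.006 -0.2 0 -5.8 -0.05; 0.0407 -0.0082 0.006 -0.2 0 -5.9 -0.05; 0.042 -0.0012 0.0059 -0.2 0 -5.8 -0.05
```

```bash
python3 -m crank '0.038 -0.0145 0.004 0 0 -5.8 -0.05; 0.041 -0.008 0.005 0 0 -5.8 -0.05; 0.04 -0.001 0.005 0 0 -5.8 -0.05; 0 0 0 0 0 0 -0.05' >/dev/null
python3 - <<'E'
from rk import *
st();plan([([586,-255,250],down(172))],step=.047,maxrows=16,grip=-.05)
E
```

```text
t 24.75 pos [ 584.5 -263.8  252. ] F [ 1.2  0.5 -0.2] w 0.479 q [-0.12  0.28 -0.03  0.   -1.25 -0.01] yaz 172.6 z [ 0.009 -0.004 -1.   ]
1 rows
-0.0089 -0.0003 0.002 -0.5 -0.2 0.6 -0.05
```

```bash
python3 -m crank '-0.0085 -0.001 0.005 -0.4 0 0.5 -0.05; 0 0 0 0 0 0 -0.05' | sed -n 2p
python3 - <<'E'
from h import *
p,d,C=grab("side",23);st()
cv2.imwrite(f"pics/side23z.png",cv2.resize(p[60:220,180:340,::-1],None,fx=4,fy=4,interpolation=cv2.INTER_CUBIC))
E
```

```text
tool_pos: [585.8, -256.6, 245.9]
t 25.0 pos [ 586.1 -256.7  246.6] F [0.1 0.  0.7] w 0.478 q [-0.11  0.29 -0.04  0.   -1.24 -0.04] yaz 171.8 z [ 0.001 -0.004 -1.   ]
```

View pics/side23z.png

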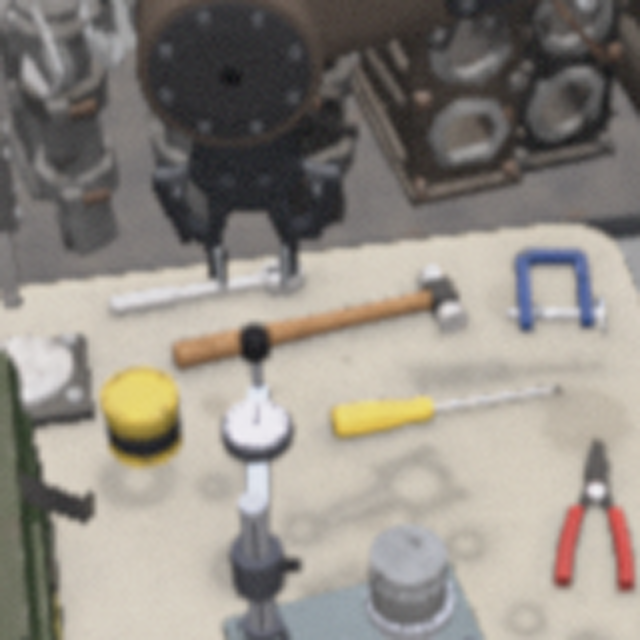

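Gripper fingers (zoom 218,280 and 290,275) straddle the knob's column position (255,340); the small piston stands upright on the table. Descend.

```bash
python3 -m crank '0 0 0.025 0 0 0 -0.05; 0 0 0.025 0 0 0 -0.05; 0 0 0.015 0 0 0 -0.05; 0 0 0.01 0 0 0 -0.05; 0 0 0 0 0 0 -0.05'
python3 - <<'E'
from h import *
st()
A=np.array([611.35,-78.0]);p=tool()[0]
a0=np.degrees(np.arctan2(*(p[:2]-A)[::-1]));print(np.hypot(*(p[:2]-A)),a0)
w=[]
for a in np.linspace(a0,-150,9)[1:]:
    t=np.radians(a); w.append(([A[0]+180*np.cos(t),A[1]+180*np.sin(t),171],down(a+270)))
plan(w,step=.03,maxrows=16,grip=-.05)
E
```

```text
clock: 25.5
tool_pos: [589.5, -251.5, 171.7]
tcp_rot: [-2.064, 2.366, -0.012]
wrist_force: [0.5, 0.5, 0.8]
width: 0.472
t 25.5 pos [ 589.5 -251.5  171.7] F [0.5 0.5 0.8] w 0.472 q [-0.1   0.33 -0.15  0.   -1.08 -0.04] yaz 172.2 z [ 0.006 -0.005 -1.   ]
174.86777896572963 -97.18822561011976
8 rows
0.0042 0.0207 0.0005 -0.4 -0.2 6 -0.05; -0.0012 0.0207 0.0001 0 0 6.6 -0.05; -0.0012 0.0207 0 0 0 6.6 -0.05; -0.0012 0.0206 0 0 0 6.6 -0.05; -0.0012 0.0207 0 0 0 6.6 -0.05; -0.0012 0.0207 0 0 0 6.6 -0.05; -0.0012 0.0207 0 0 0 6.6 -0.05; -0.0012 0.0207 0 0 0 6.6 -0.05
```

```bash
python3 -m crank '0.003 0.01 0 0 0 2 -0.05; 0 0.015 0 0 0 4.5 -0.05; -0.001 0.019 0 0 0 6.3 -0.05; -0.001 0.019 0 0 0 6.3 -0.05; -0.001 0.019 0 0 0 6.3 -0.05; -0.001 0.019 0 0 0 6.3 -0.05; -0.001 0.019 0 0 0 6.3 -0.05'
python3 - <<'E'
from h import *
st()
A=np.array([611.35,-78.0]);p=tool()[0]
a0=np.degrees(np.arctan2(*(p[:2]-A)[::-1]));print(np.hypot(*(p[:2]-A)),a0)
w=[]
for a in np.linspace(a0,-158,5)[1:]:
    t=np.radians(a); w.append(([A[0]+180*np.cos(t),A[1]+180*np.sin(t),171],down(a+270)))
plan(w,step=.03,maxrows=16,grip=-.05)
E
```

```text
clock: 26.2
tool_pos: [487.3, -200.7, 176.6]
tcp_rot: [-1.149, 2.91, -0.022]
wrist_force: [0.9, -0.3, -0.3]
width: 0.473
t 26.2 pos [ 487.3 -200.7  176.6] F [ 0.9 -0.3 -0.3] w 0.473 q [-0.01  0.14 -0.4   0.01 -1.01 -0.81] yaz 133.1 z [ 0.017 -0.008 -1.   ]
174.52433685769626 -135.3119055047119
4 rows
0.0051 0.0178 0.0053 -1 0.4 4.1 -0.05; -0.0009 0.0177 0 0 0 5.7 -0.05; -0.0008 0.0178 0 0 0 5.6 -0.05; -0.0009 0.0178 0 0 0 5.7 -0.05
```

```bash
python3 -m crank '0.004 0.016 0.004 -0.8 0.4 4.5 -0.05; 0 0.018 0.001 0 0 5.6 -0.05; -0.0005 0.018 0.001 0 0 5.6 -0.05; -0.001 0.018 0 0 0 5.6 -0.05; -0.001 0.016 0 0 0 5.2 -0.05'
python3 - <<'E'
from h import *
st()
A=np.array([611.35,-78.0]);p=tool()[0]
a0=np.degrees(np.arctan2(*(p[:2]-A)[::-1]));print(np.hypot(*(p[:2]-A)),a0)
p,d,C=grab("side",24)
cv2.imwrite(f"pics/side24z.png",cv2.resize(p[90:250,200:380,::-1],None,fx=4,fy=3.75,interpolation=cv2.INTER_CUBIC))
E
```

```text
clock: 26.7
tool_pos: [442.2, -127.5, 176.4]
tcp_rot: [-0.423, 3.1, -0.009]
wrist_force: [0.5, -1.0, -0.7]
width: 0.474
t 26.7 pos [ 442.2 -127.5  176.4] F [ 0.5 -1.  -0.7] w 0.474 q [ 0.15  0.03 -0.53  0.01 -1.   -1.46] yaz 105.5 z [ 0.014 -0.004 -1.   ]
176.2509483544533 -163.69815253606222
```

View pics/side24z.png

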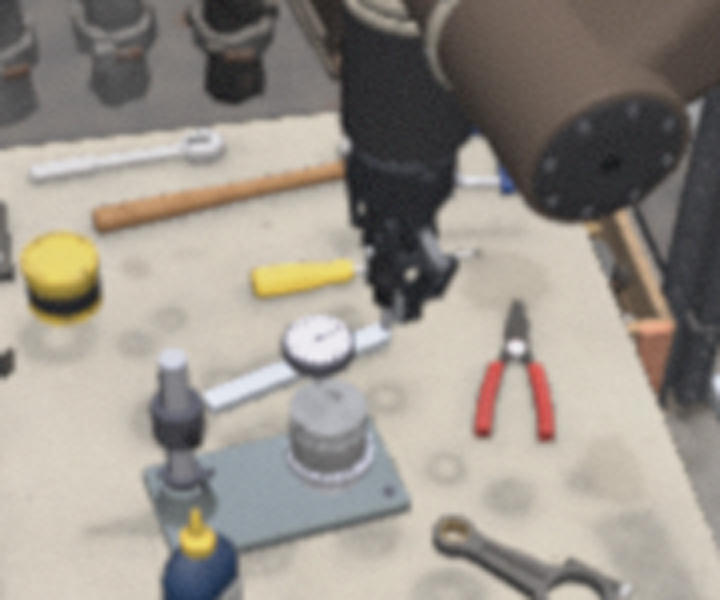

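```bash
python3 -m crank '0.001 0.009 0.003 -0.4 0.5 2.8 -0.05; 0 0.009 0.001 0 0 2.8 -0.05; 0 0.007 0 0 0 2.2 -0.05; 0 0.005 0 0 0 1.5 -0.05; 0 0 0 0 0 0 -0.05'
python3 - <<'E'
from h import *
st()
A=np.array([611.35,-78.0]);p=tool()[0]
a0=np.degrees(np.arctan2(*(p[:2]-A)[::-1]));print(np.hypot(*(p[:2]-A)),a0)
p,d,C=grab("side",25)
cv2.imwrite(f"pics/side25z.png",cv2.resize(p[90:250,200:380,::-1],None,fx=4,fy=3.75,interpolation=cv2.INTER_CUBIC))
E
```

```text
clock: 27.25
tool_pos: [437.6, -94.6, 178.2]
tcp_rot: [-0.168, 3.124, 0.001]
wrist_force: [0.6, -0.1, 0.6]
width: 0.475
t 27.25 pos [437.6 -94.6 178.2] F [ 0.6 -0.1  0.6] w 0.475 q [ 0.23  0.01 -0.54  0.   -1.01 -1.7 ] yaz 96.2 z [ 0.013  0.001 -1.   ]
174.56370675498727 -174.5302937121404
```

View pics/side25z.png

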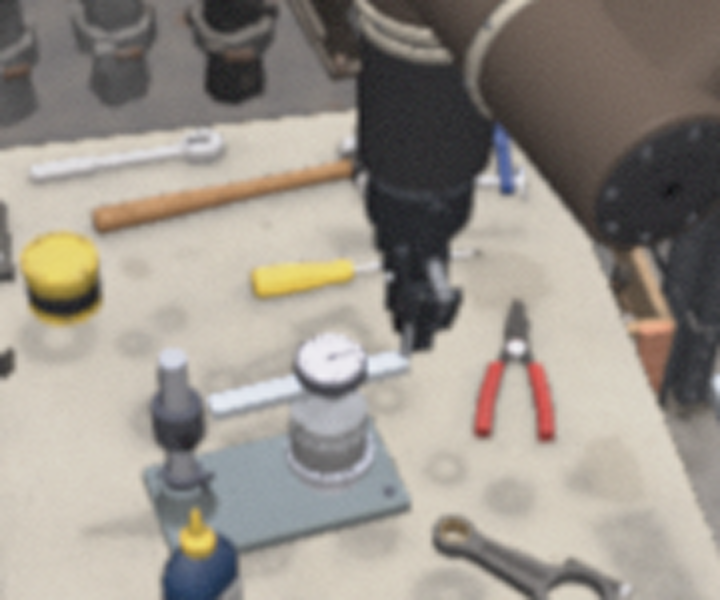

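```bash
for i in 1; do python3 -m crank '0.001 0.004 0.003 0 0.5 1.2 -0.05; 0 0 0 0 0 0 -0.05'|sed -n 2,4p; done;  python3 -m crank '0 0.004 0.001 0 0 1 -0.05; 0 0 0 0 0 0 -0.05'|sed -n 2,4p; python3 -m crank '0 0.003 0 0 0 0 -0.05; 0 0 0 0 0 0 -0.05'|sed -n 2,4p
```

```text
tool_pos: [437.2, -92.1, 176.2]
tcp_rot: [-0.138, 3.133, -0.003]
wrist_force: [-0.0, -3.6, -3.2]
tool_pos: [437.5, -92.5, 176.1]
tcp_rot: [-0.111, 3.135, -0.016]
wrist_force: [-0.6, -0.8, 0.4]
tool_pos: [437.4, -92.7, 176.1]
tcp_rot: [-0.111, 3.136, -0.025]
wrist_force: [-0.2, -0.4, -0.3]
```

```bash
python3 -m crank '0 0.008 0 0 0 0 -0.05; 0 0.008 0 0 0 0 -0.05'|sed -n 2,4p; python3 -m crank '0 0 0 0 0 0 -0.05; 0 -0.007 0 0 0 0 -0.05; 0 0 -0.03 0 0 0 -0.05; 0 0 -0.03 0 0 0 -1; 0 0 0 0 0 0 -1; 0 0 0 0 0 0 -1;0 0 0 0 0 0 -1'|sed -n 2,5p
python3 - <<'E'
from meas import *
p,d,C=grab("side",26);st()
cv2.imwrite(f"pics/side26z.png",cv2.resize(p[90:250,200:380,::-1],None,fx=4,fy=3.75,interpolation=cv2.INTER_CUBIC))
E
```

```text
tool_pos: [436.8, -90.5, 178.0]
tcp_rot: [0.118, -3.137, 0.066]
wrist_force: [16.6, -69.3, -8.2]
tool_pos: [437.1, -98.9, 239.1]
tcp_rot: [0.114, -3.133, 0.072]
wrist_force: [-0.1, -1.0, 1.0]
width: -0.003
t 28.85 pos [436.8 -98.9 238.8] F [-0.2  0.8  0.2] w 0.002 q [ 0.26 -0.04 -0.46  0.05 -1.17 -1.78] yaz 94.2 z [-0.01 -0.05 -1.  ]
```

View pics/side26z.png

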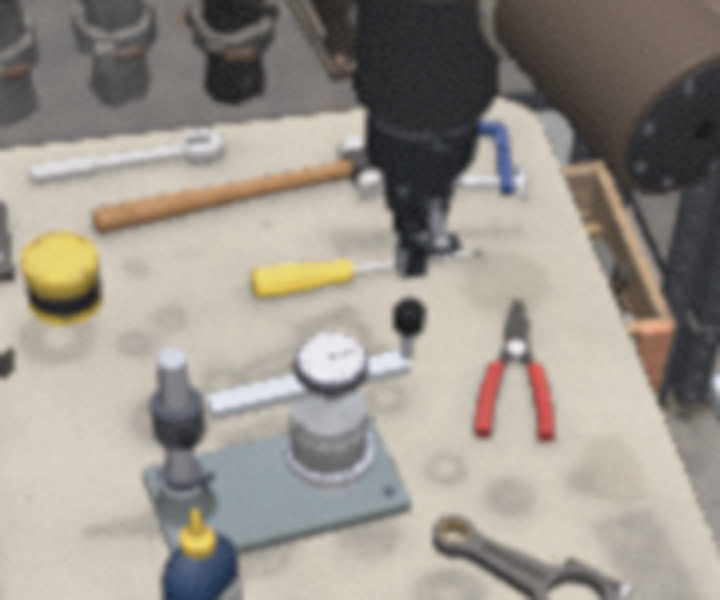

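Run:
```python
from meas import *
p,d,C=load("side",26);z=C[...,2];g=p.astype(int).mean(-1)
M=(np.hypot(C[...,0]-433,C[...,1]+100)<25)&(z>170)&(z<218)
q=C[M];print(len(q),np.median(q,0),np.percentile(q,[5,95],axis=0))
t=q[q[:,2]>200];print("top part",len(t),t.mean(0))
# tip
M=(np.hypot(C[...,0]-437,C[...,1]+99)<30)&(z>222)&(z<300);c=cv2.boxFilter(M.astype(np.float32),-1,(3,3),normalize=False);M&=c>=4
q=C[M];i=np.argsort(q[:,2])[:12];print("tips",q[i].round(0).tolist())
from rk import *
plan([([434,-100,225],down(94))],step=.02,maxrows=8,grip=-1)
```

```text
84 [436.43 -93.47 202.92] [[ 426.12 -105.35  177.63]
 [ 445.99  -87.54  210.11]]
top part 49 [435.01 -96.77 206.54]
tips [[444.0, -93.0, 250.0], [446.0, -97.0, 251.0], [430.0, -89.0, 251.0], [441.0, -90.0, 253.0], [433.0, -87.0, 254.0], [427.0, -88.0, 255.0], [446.0, -95.0, 256.0], [442.0, -89.0, 257.0], [437.0, -83.0, 258.0], [446.0, -96.0, 259.0], [445.0, -87.0, 260.0], [437.0, -86.0, 260.0]]
1 rows
0.0028 -0.0003 0.0138 -2.6 -0.5 0.2 -1
```

```bash
python3 -m crank '0.0028 0 0.0138 -2.6 -0.5 0.2 -1; 0 0 0.012 0 0 0 -1; 0 0 0.006 0 0 0 -1; 0 0 0 0 0 0 -1'|sed -n 2,4p;  python3 -m crank '0 0 0.003 0 0 0 -1; 0 0 0 0 0 0 -1'|sed -n 2,4p;  python3 -m crank '0 0 0.002 0 0 0 -1; 0 0 0 0 0 0 -1'|sed -n 2,4p
```

```text
tool_pos: [432.9, -99.7, 203.3]
tcp_rot: [0.109, -3.136, 0.001]
wrist_force: [0.3, 0.1, 0.5]
tool_pos: [433.0, -99.6, 200.0]
tcp_rot: [0.11, -3.135, 0.003]
wrist_force: [-0.7, -0.7, -0.3]
tool_pos: [433.4, -99.5, 198.4]
tcp_rot: [0.111, -3.136, 0.003]
wrist_force: [-0.2, -0.4, -0.6]
```

```bash
for k in 1; do python3 -m crank '0 0 0.0015 0 0 0 -1; 0 0 0 0 0 0 -1'|sed -n 2,4p;  python3 -m crank '0 0 0.0015 0 0 0 -1; 0 0 0 0 0 0 -1'|sed -n 2,4p;  python3 -m crank '0 0 0.0015 0 0 0 -1; 0 0 0 0 0 0 -1'|sed -n 2,4p; done
python3 - <<'E'
from h import *
p,d,C=grab("side",27);st()
cv2.imwrite(f"pics/side27z.png",cv2.resize(p[130:230,240:360,::-1],None,fx=6,fy=6,interpolation=cv2.INTER_CUBIC))
E
```

```text
tool_pos: [433.7, -99.4, 197.3]
tcp_rot: [0.111, -3.137, 0.004]
wrist_force: [0.4, -0.8, 0.2]
tool_pos: [433.8, -99.4, 195.9]
tcp_rot: [0.111, -3.137, 0.003]
wrist_force: [0.5, 0.3, 0.2]
tool_pos: [433.9, -99.4, 194.4]
tcp_rot: [0.111, -3.138, 0.003]
wrist_force: [-0.4, -1.0, 0.4]
t 30.3 pos [433.8 -99.4 194.4] F [ 0.3 -0.5  1.2] w -0.001 q [ 0.22 -0.01 -0.51  0.   -1.07 -1.72] yaz 94.1 z [-0.002 -0.002 -1.   ]
```

View pics/side27z.png

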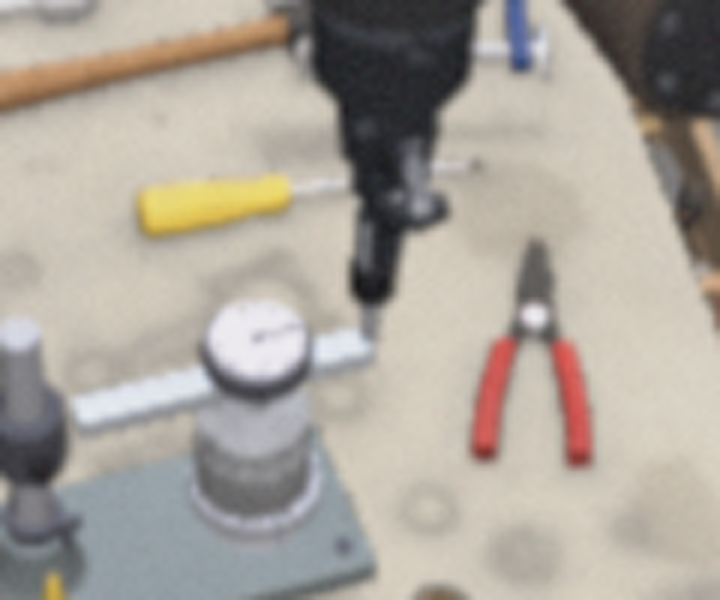

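```bash
cat > dial.py <<'E'
from meas import *
def dial(p,C):
    z=C[...,2];M=(np.hypot(C[...,0]-493,C[...,1]+92)<24)&(z>140)&(z<180)
    for _ in range(3):
        m=np.median(z[M]);M&=abs(z-m)<10
    # knob top
    K=(np.hypot(C[...,0]-434,C[...,1]+99)<14)&(z>170)&(z<215)
    A=(z>115)&(z<150)&(abs(C[...,1]+97)<14)&(C[...,0]>520)&(C[...,0]<575)
    print("dial z",z[M].mean().round(2),M.sum(),"arm top z",np.median(z[A]).round(2),A.sum(),"knob 90pct",np.percentile(z[K],90).round(1) if K.any() else None)
E
python3 - <<'E'
from dial import *
for t in (25,26,27):
    p,d,C=load("side",t);dial(p,C)
p,d,C=load("side",26);g=C[...,2][(abs(C[...,1]+86)<20)&(abs(C[...,0]-550)<25)&(C[...,2]<200)];print(np.histogram(g,bins=range(-10,200,10)))
E
```

```text
dial z 166.19 154 arm top z 146.91 41 knob 90pct 207.4
dial z 168.29 156 arm top z 147.57 27 knob 90pct 209.3
dial z 163.15 152 arm top z 143.74 40 knob 90pct 211.7
(array([  0,   0,  10, 139,   3,   2,   4,   1,   3,   2,   3,   1,   0,   0,  15,  69,  32,   0,   0,   0]), array([-10,   0,  10,  20,  30,  40,  50,  60,  70,  80,  90, 100, 110, 120, 130, 140, 150, 160, 170, 180, 190]))
```

```bash
python3 -m crank '0 0 0.0025 0 0 0 -1; 0 0 0.0015 0 0 0 -1; 0 0 0 0 0 0 -1'|sed -n 2,4p;  python3 -m crank '0 0 0.0015 0 0 0 -1; 0 0 0 0 0 0 -1'|sed -n 2,4p;python3 - <<'E'
from dial import *
p,d,C=grab("side",28);dial(p,C);p,d,C=grab("side",29);dial(p,C);st()
E
```

```text
tool_pos: [433.9, -99.4, 190.3]
tcp_rot: [0.111, -3.138, 0.003]
wrist_force: [-0.2, 0.3, 1.3]
tool_pos: [433.9, -99.4, 188.7]
tcp_rot: [0.111, -3.138, 0.003]
wrist_force: [-0.2, -1.1, 0.5]
dial z 157.61 149 arm top z 138.33 40 knob 90pct 209.8
dial z 157.43 154 arm top z 137.57 45 knob 90pct 209.7
t 30.9 pos [433.8 -99.4 188.7] F [-0.4 -0.3 -0.7] w 0.001 q [ 0.22  0.   -0.52  0.   -1.05 -1.72] yaz 94.1 z [-0. -0. -1.]
```

```bash
python3 -m crank '0 0 0.0015 0 0 0 -1; 0 0 0.001 0 0 0 -1; 0 0 0 0 0 0 -1'|sed -n 2,4p
python3 - <<'E'
from dial import *
for t in (30,31,32):
    p,d,C=grab("side",t);dial(p,C)
st()
E
```

```text
tool_pos: [433.8, -99.4, 186.2]
tcp_rot: [0.111, -3.138, 0.003]
wrist_force: [-0.5, -1.0, 0.7]
dial z 154.62 154 arm top z 136.5 42 knob 90pct 207.1
dial z 154.91 151 arm top z 135.73 40 knob 90pct 211.6
dial z 154.65 154 arm top z 135.41 42 knob 90pct 209.0
t 31.35 pos [433.8 -99.4 186.2] F [-0.2  1.1  1.5] w -0.004 q [ 0.22  0.   -0.53  0.   -1.05 -1.72] yaz 94.1 z [-0. -0. -1.]
```

```bash
python3 -m crank '0 0 -0.015 0 0 0 -1; 0 0 -0.03 0 0 0 -1; 0 0 -0.045 0 0 0 -1; 0 0 -0.03 0 0 0 -1; 0 0.04 0 0 0 0 -1; 0 0.045 0 0 0 0 -1; 0 0.045 0 0 0 0 -1; 0 0.045 0 0 0 0 -1'|sed -n 2,4p;python3 -m crank '0 0.045 0 0 0 0 -1; 0 0.045 0 0 0 0 -1; 0 0.045 0 0 0 0 -1; 0 0.045 0 0 0 0 -1; 0 0.02 0 0 0 0 -1; 0 0 0 0 0 0 -1'|sed -n 2,4p
python3 - <<'E'
from edge import *
from dial import dial
p,d,C=grab("side",33);dial(p,C)
try: cyl(C,p,64,100,(494.5,-92));cyl(C,p,64,100,(494.5,-92),tilt=False)
except Exception as e:print(e)
cv2.imwrite(f"pics/side33z.png",cv2.resize(p[150:250,220:340,::-1],None,fx=6,fy=6,interpolation=cv2.INTER_CUBIC))
p,d,C=grab("top",33);z=C[...,2];v,u=np.mgrid[:420,:560]
cv2.imwrite(f"pics/top33z.png",cv2.resize(p[150:270,180:340,::-1],None,fx=4.5,fy=4.5,interpolation=cv2.INTER_CUBIC))
M=(np.hypot(C[...,0]-493,C[...,1]+92)<24)&(z>140)&(z<180);print("top dial z",z[M].mean(),M.sum())
for nm,c0,lo,hi,rr in (("knob",(434,-100),185,200,16),("coltop",(611,-78),195,225,16),("dial",(493,-92),145,165,35)):
    M=((z>lo)&(z<hi)&(np.hypot(C[...,0]-c0[0],C[...,1]-c0[1])<rr)).astype(np.uint8);zz=np.median(z[M>0]);print(nm,zz,circ_in_plane(M,"top",[0,0,zz])[:2])
st()
E
```

```text
tool_pos: [420.9, 76.2, 309.6]
tcp_rot: [0.093, -3.136, 0.001]
wrist_force: [1.0, -0.3, 0.6]
tool_pos: [405.4, 288.8, 308.7]
tcp_rot: [0.101, -3.136, -0.0]
wrist_force: [-0.1, -0.6, -0.3]
dial z 154.77 154 arm top z 136.04 39 knob 90pct 196.1
cyl n 146 centre [495.4 -93. ] tilt deg [0.5 1. ] rms 1.62
cyl n 146 centre [495.4 -93. ] tilt deg [0. 0.] rms 1.62
top dial z 155.4740364023189 265
knob 194.6180424297306 (array([ 436.52, -100.25,  194.62]), np.float64(11.026848854883584))
coltop 210.37980805286196 (array([613.47, -75.69, 210.38]), np.float64(9.899190859404811))
dial 155.10329248911484 (array([495.85, -92.37, 155.1 ]), np.float64(26.405216565661426))
t 32.85 pos [405.5 286.6 308.9] F [-0.2 -1.3 -0.3] w 0.0 q [ 1.01  0.02 -0.22 -0.   -1.33 -2.52] yaz 93.6 z [-0. -0. -1.]
```

View pics/side33z.png

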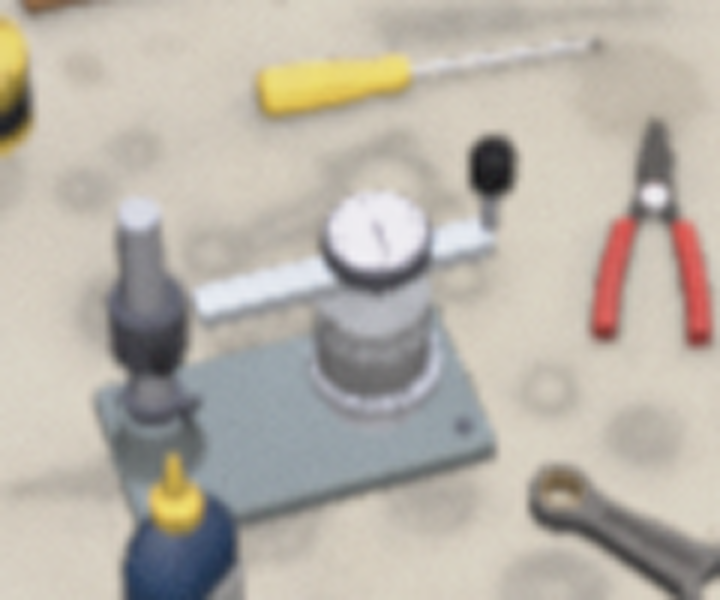

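View pics/top33z.png

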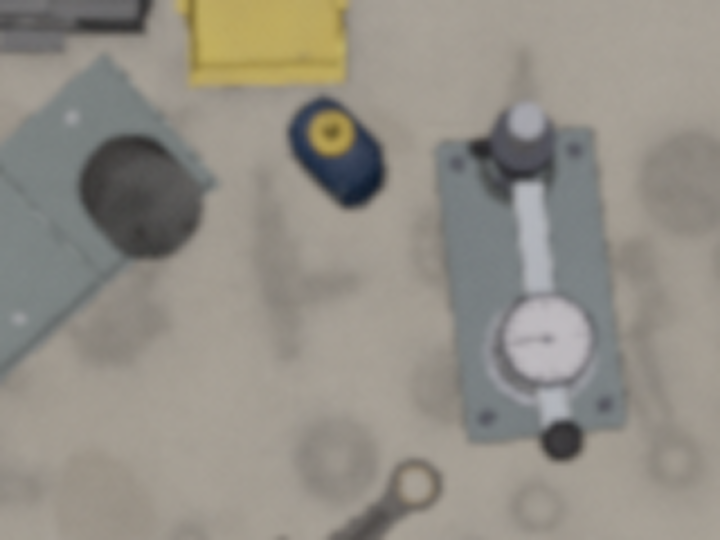

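Run:
```python
from workcell import order
print(order.close_job())
```

```text
the job is handed in; nothing more can be done
None
```

The job is handed in at about 33 s of the 61 s. The small piston is standing on the work table with the gauge arm back at its stop and the plunger pressed in about half. No verdict was reported.

**What I did**
- I swung the gauge arm aside. The first pass missed the knob, because the fingertips are really about 30 mm higher along the tool than `env.tip_reach` says. I measured this in both cameras and repeated the swing lower.
- I gripped the small piston with the jaws across the rack's width, tool tilted about 22°, because the full 32° would have passed a joint limit. I then turned it upright and set it down slowly.
- The first placing was about 3–4 mm off centre, so I gripped it again and moved it closer to the centre.
- I swung the arm back to its stop, then pushed the knob down with the fingers shut, and backed the robot clear.

**Last checks**
- **Piston height and tilt:** measured once it stood free, before the arm went back. The crown was at 108.8 mm, where 108.5 is expected, and its tilt was under 0.5°. In the last side view it still stood upright.
- **Centring:** the top camera puts it about 1.5 mm from the table centre. The side camera gives about 2–3 mm and agrees less well with itself. The limit is 4.5 mm.
- **Gauge arm:** the dial's centre sits over the table's centre within about 0.5 mm. Pressing it against its stop gave a 69 N wrist force through the fingers, under the 120 N limit.
- **Plunger:** the dial and knob heights put the head about 27 mm down. That means the plunger is pressed in about 4.5–5 mm. I worked this out from the heights; it is not a direct reading.
- **Other objects:** the large piston, oil bottle and connecting rod look unmoved in the last pictures, and so does the grease tin as far as it is in view. I judged this by eye and did not measure them.

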